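Clamp a strip in the bench hook by knocking the holdfast down

ROBOT

A 6-joint arm with a two-finger parallel gripper is mounted at the origin on a cart in front of the work surface, level with it; the furniture and walls round the work are solid. World frame = base frame: x ahead of the robot, y to its left, z up, the work surface at z = 0. Lengths are in m, angles in rad, forces in N, time in s.
With the tool pointing down it reaches from about 0.35 to 0.775 m from the base axis. Payload 7.3 kg.
Tool frame: the origin (TCP) lies between the finger pads; the fingertips stand robot.tcp_to_tips ahead of it and the grasp point (between the pads) lies 2 mm behind it (robot.tcp_to_tips is the distance from the TCP to the fingertips, in m); y points along the fingers, x is the direction in which the jaws open and shut, and the axes are right-handed (so a half turn about y gives the same grasp; the last joint's range is limited). The gripper opens to 92 mm and grips with 3 to 60 N. Pads are 19 mm wide; open, the fingers measure 130 mm over their backs; the gripper's body (75 mm by 190 mm) begins 47 mm behind the grasp point.
Start: joints at [1.018, 0.342, 1.524, -0, 1.275, -0.146], TCP at [0.208, 0.482, 0.244] pointing down, gripper open.
Joint ranges: [-2.53, 2.53], [-0.77, 2.02], [0.04, 2.7], [-1, 4.14], [0.28, 2.66], [-3.11, 3.11]. Speed limits (rad/s): [2.57, 2.57, 3.14, 3.14, 3.14, 3.14].

INTERFACE

Orientations are given as [roll, pitch, yaw] about the fixed x, y, z axes, in that order (R = Rz(yaw) Ry(pitch) Rx(roll)).
In Python, from cell import status, read_camera, get_calibration, robot gives the robot as it stands.
- The arm moves only by the shell command python3 -m creep 'ROWS' [FORCE]. ROWS is JSON, a list of rows, each an object of numbers: "dx", "dy", "dz": the shift along the tool's x, y, z in m; "rx", "ry", "rz": the turn, a rotation vector about the tool's x, y, z in rad; "gripper": the opening, from 0 (shut) to 1 (fully open). A call has 1 to 20 rows; each row is the pose to reach, as a shift and turn from the pose commanded when the call began, along the tool's axes at that moment; what a row does not reach only later rows make up. A row lasts 1/8 s, in which the tool goes at most 62.5 mm and 10.7 degrees, less where a joint would pass 70% of its speed; a pose out of reach is approached as far as the arm can. A call with a gripper value outside its range is refused whole. The fingers move at their own pace and stop on an object; FORCE is the grip in N (left out, the last holds). Time passes only in rows, so rows that repeat a pose let the fingers close. It gives the time, the measured TCP pose, the force and the opening at its end, in the units of the state.
- status.observe(): the state, without advancing time (a new reading comes with each control period).
- read_camera(name): name is "scene" or "side" or "wrist"; returns (picture, depth): 384x512x3 uint8, red, green, blue; 384x512 float32, m along the optical axis (not along the pixel's ray), 0 where there is no reading.
- get_calibration(name): a dict with "fx", "fy", "cx", "cy" (pixels), "xyz" and "rotation" of the camera in the world; the wrist camera has in their place "mount" (4x4, takes a point from camera to tool coordinates, whose origin is the TCP and whose axes are the tool frame's). Camera axes: x right, y down, z forward; pixel columns grow to the right and rows downward; lengths in m; the calibration is good to about 2 mm. A picture is of the moment at which its call begins: read the wrist's pose just before it. get_calibration takes no time and is no camera call.
- robot.hand_in(): hands the job in, once; it reports no verdict.
The state is a dict: "time": time; "qpos": joint angles; "qvel": joint speeds; "joint_efforts": joint torques, N m; "tool_pos": TCP position; "tool_rot": TCP orientation; "contact_force": force on the tool from outside, world axes, zero at the start; "torque": the same for the moment, N m; "opening": finger opening in m.
Only numpy, scipy, OpenCV 4.12 (cv2) and the standard library are available. Lean on these libraries where they do the work, as an engineer would, in place of code of your own. Each camera call takes 0.05 s, during which the arm holds its last target.

TASK

Lay the pale wooden strip flat in the corner of the bench hook, pushed up against the fence and the end stop with one end under the holdfast's pad, and let go of it. Then take the mallet and knock the holdfast down with quick blows on top of its head, easing off to light taps as the pad comes down, until you feel that its sprung arm grips the strip firmly, but not so hard that the pad bruises the wood; drive it with the mallet only, never with the hand. Finally stand the mallet back on its striking face on the bench with its handle across the dark block, as it stood.

Things in the scene. Friction and masses are not known exactly. Their poses are not given: they have to be found in the camera images.
- strip: The work: pale timber strip 50 (x) x 160 (y) x 18 (z) mm, 0.09 kg, loose, lying flat on the bench. Origin at the centre of its underside, long axis y, z up. Between it and the bench hook stands a heavy open tool box (x 0.41 to 0.62, y -0.11 to 0.25 m): its raised lid, on the robot's side, reaches 0.33 m above the bench, so carry things over it higher than that.
- bench_hook: Wooden work-holding board 210 (x) x 200 (y) x 24 mm screwed to the bench; origin under its centre, x away from the robot, y left. On it, in this frame: fence 22 mm thick, 16 high, face at x = +25, y from -99 to -10 mm; end stop 18 thick, 16 high, face at y = -80, x from -39 to 25 mm. The holdfast's shank stands behind the fence at x = 70, y = -50 mm.
- corner_seat (a point): Point on top of bench_hook, 24 mm over its origin, same axes: here the centre of the strip's underside must come, strip along y, long side on the fence, -y end on the stop. The pad (35 mm across, centre x = -5, y = -50 mm) is then over it. The strip goes in sideways under the pad, low over the board, in +x from x = -60 mm or less; best held near y = +45 mm, clear of the arm.
- holdfast_head (a point): Centre of the round top (29 mm across) of the holdfast's striking head, right above its shank: 166 mm above the bench when joint holdfast reads 0, lower by that reading. It is the holdfast's highest point; the curved arm lies 6 mm and more below it and reaches toward the robot (bench_hook's -x). Less than 8 N left on the pad is loose, over 35 N on it at any time bruises the wood.
- holdfast (a joint): How far the holdfast has been driven down its hole, in m (starts 0 to 0.008, end of travel 0.065). A tight fit: it stays where it is left and takes a push of about 7 N to move; a hard blow sends it some 10 mm. Its pad is on a threaded foot, screwed out more or less and not reported: it meets a seated strip somewhere between 0.028 and 0.048. From there the arm resists with 15 N more for each mm: feel for it.
- mallet: Beech mallet, 0.52 kg, standing on a striking face. Axes: x down out of that face (4 degrees off vertical: the faces are canted, so the handle rises away from the head), y along the handle away from the head, z level. Head: x -59 to 59 (between striking faces), y -150 to -82, z 0 to 66 mm; handle to y = 153. Origin 66 mm above the bench as it stands. Centre of mass y = -84 mm.
- mallet_grip (a point): Point on the axis of the mallet's handle, 62 mm above the bench as it stands, 65 mm from the middle of the head: a good place to hold it, firmly (it pivots in the fingers under a hard push). The handle is round, 23 mm thick here. Its axis runs along the mallet's (0, 0.997, -0.073).
- mallet_face (a point): Centre of the striking face that the mallet stands on (face about 65 x 62 mm). Axes as mallet, x out of the face. Near the far end of the handle (mallet y 105 to 150 mm) lies a loose dark wooden block, 72 x 45 mm and 60 high, under the handle: without it the mallet could tip back off its face. Check the face again after each blow: the mallet pivots a little in the hand.
- wax_tin: Bystander: round tin, 78 mm across, 34 high; origin under its centre.
- tea_mug: Bystander: mug, 78 mm across, 101 high; origin under its centre.

How it is judged:
By the outcome, as a careful person would: the job done as asked, in the order asked, and still so for the second after the job is handed in, with the robot touching nothing.
It also fails if it takes over 72 s, if anything falls off the work surface, if the arm or the gripper's body presses on something with over 40 N, if the wrist force passes 120 N, or if a joint passes its speed limit or range.

## Working session

There is one attempt and no reset: what is moved stays moved. The work goes in short steps, Python scripts to look and compute and a shell command to move; the robot and the scene stay as the last step left them, time stands still between calls to the robot, and variables do not carry over. Pictures are saved under pics/ and viewed, and the job is handed in when it is done.

```bash
ls; mkdir -p pics; python3 - <<'E'
from cell import status, read_camera, get_calibration, robot
import cv2,numpy as np
print(status.observe(), robot.tcp_to_tips)
for n in ("scene","side","wrist"):
    p,d=read_camera(n); cv2.imwrite(f"pics/{n}0.png",p[:,:,::-1]); np.save(f"pics/{n}0.npy",d)
    print(n,get_calibration(n))
E
```

```text
pics
{'time': 0.0, 'qpos': array([ 1.01800863e+00,  3.42722627e-01,  1.52499447e+00, -2.48670129e-05,
        1.27538646e+00, -1.45968734e-01]), 'qvel': array([ 1.55326743e-03,  4.09867171e-04, -2.99668939e-04,  3.81818181e-05,
        2.69891629e-03, -2.04366471e-04]), 'joint_efforts': array([ 1.46660997e-03, -4.31223929e+01, -2.44227755e+01,  7.19343452e-02,
        5.56252396e-02, -1.28746851e-04]), 'tool_pos': array([0.20751262, 0.48184688, 0.24305286]), 'tool_rot': array([-1.57060009e+00,  1.49829629e-03,  1.16398477e+00]), 'contact_force': array([0.40299073, 0.6087259 , 0.11644726]), 'torque': array([-0.00076118,  0.01665621, -0.04119241]), 'opening': 0.09159798304085519} 0.017
scene {'fx': 421.01848679337485, 'fy': 421.01848679337485, 'cx': 259.6185854061607, 'cy': 194.33316483711363, 'xyz': array([ 1.35738749, -0.47987631,  1.05512178]), 'rotation': array([-2.31310602,  0.01848574,  0.96464454])}
side {'fx': 487.1117802088338, 'fy': 487.1117802088338, 'cx': 250.4970827309038, 'cy': 193.33299156984597, 'xyz': array([ 1.79287242, -0.79827199,  1.35077348]), 'rotation': array([-2.2484716 ,  0.01769661,  0.92729957])}
wrist {'fx': 269.07019084963673, 'fy': 269.07019084963673, 'cx': 251.32416592627894, 'cy': 190.2509580252434, 'mount': array([[ 9.99999962e-01,  1.25359993e-04,  2.44594133e-04,
        -1.46663144e-03],
       [-1.96494273e-04, -2.96161734e-01,  9.55137785e-01,
        -1.40873115e-01],
       [ 1.92175489e-04, -9.55137797e-01, -2.96161698e-01,
         7.90198370e-02],
       [ 0.00000000e+00,  0.00000000e+00,  0.00000000e+00,
         1.00000000e+00]])}
```

View pics/scene0.png

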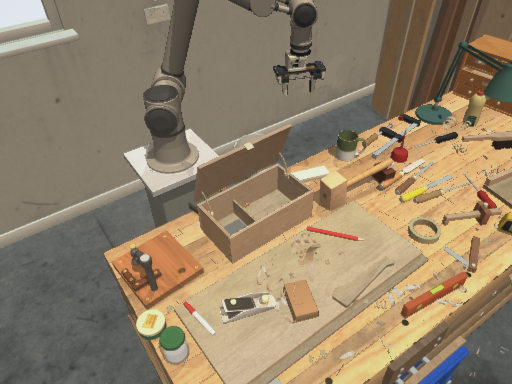

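View pics/side0.png

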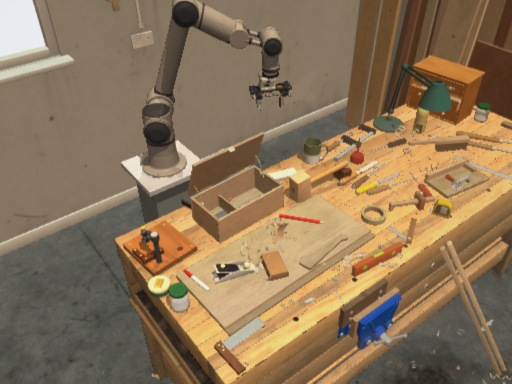

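View pics/wrist0.png

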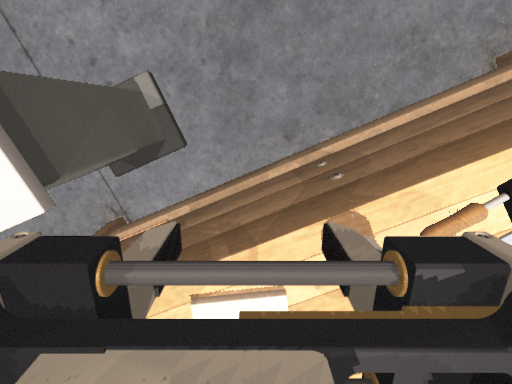

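```bash
cat > h.py <<'E'
from cell import status, read_camera, get_calibration, robot
import cv2,numpy as np
from scipy.spatial.transform import Rotation as Ro
def R(r): return Ro.from_euler('xyz',r).as_matrix()
def cloud(n,d,tp=None,tr=None):
    c=get_calibration(n); v,u=np.mgrid[:384,:512]
    P=np.stack([(u-c['cx'])/c['fx']*d,(v-c['cy'])/c['fy']*d,d],-1)
    if n=='wrist':
        M=c['mount']; P=P@M[:3,:3].T+M[:3,3]; P=P@R(tr).T+tp
    else: P=P@R(c['rotation']).T+c['xyz']
    P[d==0]=np.nan
    return P
def proj(n,X,tp=None,tr=None):
    c=get_calibration(n); X=np.atleast_2d(X)
    if n=='wrist':
        M=c['mount']; X=(X-tp)@R(tr); X=(X-M[:3,3])@M[:3,:3]
    else: X=(X-c['xyz'])@R(c['rotation'])
    return np.c_[X[:,0]/X[:,2]*c['fx']+c['cx'],X[:,1]/X[:,2]*c['fy']+c['cy']]
def snap(name,tag):
    s=status.observe(); p,d=read_camera(name)
    cv2.imwrite(f"pics/{name}{tag}.png",p[:,:,::-1]); np.save(f"pics/{name}{tag}.npy",d)
    return s,p,d,cloud(name,d,s['tool_pos'],s['tool_rot'])
def crop(img,x0,y0,x1,y1,k,out):
    i=cv2.imread(img) if isinstance(img,str) else img
    cv2.imwrite(out,cv2.resize(i[y0:y1,x0:x1],None,fx=k,fy=k,interpolation=cv2.INTER_CUBIC))
E
python3 - <<'E'
from h import *
for n,pts in (("scene",[(310,173),(333,180),(325,198),(340,195),(150,260),(385,172),(384,181),(347,140),(151,315),(250,205),(125,257),(195,268)]),("side",[(285,173),(300,180),(150,240)])):
    P=cloud(n,np.load(f"pics/{n}0.npy"))
    for u,v in pts: print(n,u,v,P[v,u].round(4))
crop("pics/scene0.png",290,120,410,220,6,"pics/c1.png")
crop("pics/scene0.png",100,220,220,310,6,"pics/c2.png")
E
```

```text
scene 310 173 [0.4287 0.3768 0.0154]
scene 333 180 [0.5911 0.3356 0.1133]
scene 325 198 [0.5927 0.3057 0.0466]
scene 340 195 [0.6222 0.3469 0.0607]
scene 150 260 [ 0.5862 -0.3271  0.1579]
scene 385 172 [0.6262 0.5658 0.0605]
scene 384 181 [0.6423 0.5496 0.0363]
scene 347 140 [0.3909 0.5995 0.0555]
scene 151 315 [ 0.6613 -0.3829  0.0361]
scene 250 205 [0.4349 0.0941 0.0087]
scene 125 257 [ 0.4124 -0.3635  0.0223]
scene 195 268 [ 0.5809 -0.2048  0.0247]
side 285 173 [0.4364 0.3872 0.0219]
side 300 180 [0.6057 0.3237 0.1127]
side 150 240 [ 0.4467 -0.3096  0.0209]
```

View pics/c1.png

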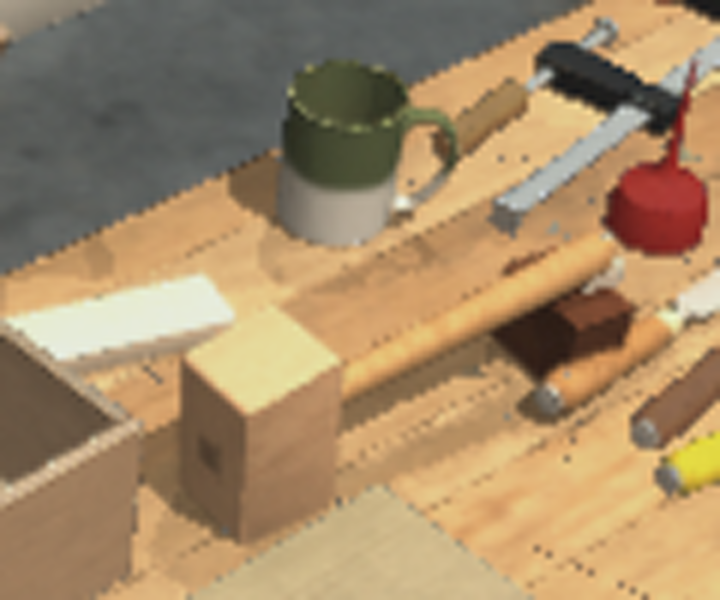

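View pics/c2.png

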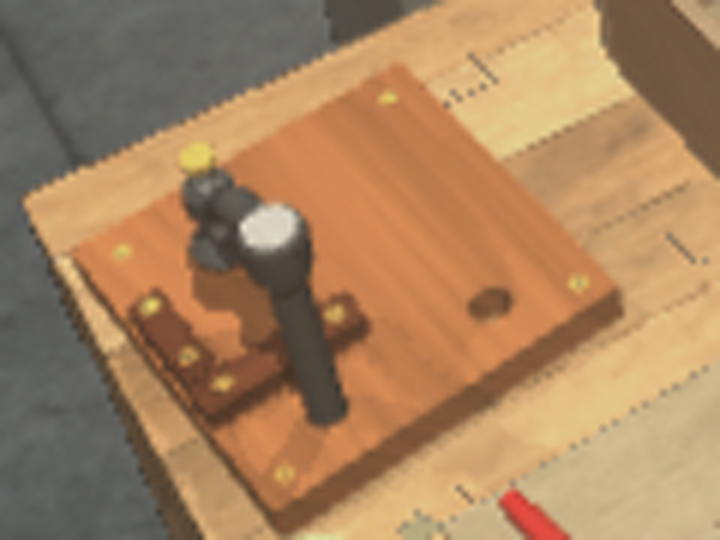

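```bash
cat > fit.py <<'E'
from h import *
def rect(X):
    r=cv2.minAreaRect(X[:,:2].astype(np.float32)); return np.round(r[0],4),np.round(r[1],4),round(r[2],1)
for n in ("scene","side"):
    p=cv2.imread(f"pics/{n}0.png")[:,:,::-1].astype(int); P=cloud(n,np.load(f"pics/{n}0.npy"))
    x,y,z=P[...,0],P[...,1],P[...,2]
    bench=(x>0.3)&(x<0.9)&(y>0.35)&(y<0.7)&(abs(z)<0.008); print(n,"bench z",np.nanmedian(z[bench]))
    m=(x>0.3)&(x<0.7)&(y>-0.5)&(y<-0.1)&(z>0.017)&(z<0.032)&(p[...,0]-p[...,2]>70)
    mm=cv2.morphologyEx(m.astype(np.uint8),cv2.MORPH_OPEN,np.ones((3,3)))>0
    print("hook",rect(P[mm]),mm.sum(),np.median(z[mm]))
    m=(x>0.33)&(x<0.55)&(y>0.25)&(y<0.5)&(z>0.011)&(z<0.03)&(p.min(-1)>150)
    mm=cv2.morphologyEx(m.astype(np.uint8),cv2.MORPH_OPEN,np.ones((2,2)))>0
    print("strip",rect(P[mm]),mm.sum(),np.median(z[mm]))
    m=(x>0.5)&(x<0.72)&(y>0.24)&(y<0.45)&(z>0.105)&(z<0.14)
    print("mallet top",rect(P[m]),m.sum(),np.median(z[m]), P[m].mean(0))
    m=(x>0.5)&(x<0.8)&(y>0.4)&(y<0.68)&(z>0.05)&(z<0.11)&(p[...,0]>p[...,2]+50)
    Q=P[m]; c=Q.mean(0); d=np.linalg.svd(Q-c)[2][0]; print("handle",c,d,len(Q),np.percentile(Q[:,1],[1,99]))
    m=(x>0.4)&(x<0.72)&(y>-0.45)&(y<-0.15)&(z>0.145)&(z<0.18)
    print("head",rect(P[m]),m.sum(),np.median(z[m]),np.median(P[m],0))
    u=p[m]; print(np.sort(z[m])[-20:].round(3))
    m=(x>0.3)&(x<0.5)&(y>0.5)&(y<0.7)&(z>0.085)&(z<0.12); print("mug",rect(P[m]),m.sum())
    m=(x>0.55)&(x<0.8)&(y>0.48)&(y<0.65)&(z>0.04)&(z<0.07)&(p[...,0]<120)&(p[...,0]>p[...,2]); print("block",rect(P[m]),m.sum())
E
python3 fit.py
```

```text
scene bench z 0.000343487769699502
hook (array([ 0.4976, -0.2948]), array([0.2168, 0.201 ]), 6.3) 2682 0.024254365672370826
strip (array([0.4631, 0.3449]), array([0.1254, 0.2218]), 50.0) 284 nan
mallet top (array([0.5869, 0.3063]), array([0.1341, 0.0662]), 86.1) 298 0.11359893257484266 [0.59207785 0.33444009 0.11369654]
handle [0.60747724 0.51774879 0.07441207] [0.09460915 0.99526174 0.02243148] 406 [0.40346107 0.60679374]
head (array([ 0.5425, -0.3398]), array([0.1002, 0.0306]), 4.1) 185 0.15783236067994877 [ 0.57363623 -0.34112008  0.15783236]
[0.164 0.164 0.164 0.164 0.164 0.164 0.164 0.164 0.165 0.165 0.165 0.165
 0.165 0.166 0.166 0.166 0.166 0.166 0.166 0.168]
mug (array([0.4136, 0.5812]), array([0.0925, 0.0842]), 73.3) 166
block (array([0.6216, 0.5643]), array([0.0782, 0.074 ]), 36.6) 106
side bench z 0.0007990760483920223
hook (array([ 0.5579, -0.2744]), array([0.3784, 0.2377]), 20.3) 1807 0.02447571200013865
strip (array([0.4899, 0.3446]), array([0.118 , 0.2063]), 57.0) 159 0.01850978087847066
mallet top (array([0.5781, 0.3032]), array([0.1479, 0.08  ]), 75.8) 189 0.11402210600405738 [0.58951127 0.33320188 0.1139613 ]
handle [0.60772693 0.52357977 0.07412568] [0.11142215 0.9937711  0.00202767] 298 [0.40456305 0.61057219]
head (array([ 0.5425, -0.3402]), array([0.0994, 0.0282]), 1.6) 101 0.1558212532712253 [ 0.5708991  -0.34336663  0.15582125]
[0.165 0.165 0.165 0.165 0.165 0.165 0.166 0.166 0.166 0.166 0.167 0.167
 0.167 0.168 0.168 0.168 0.169 0.169 0.169 0.17 ]
mug (array([0.4131, 0.5825]), array([0.098 , 0.0875]), 68.0) 123
block (array([0.6201, 0.5703]), array([0.0487, 0.045 ]), 77.8) 69
```

```bash
cat > fit2.py <<'E'
from h import *
def big(m):
    n,l,s,_=cv2.connectedComponentsWithStats(m.astype(np.uint8),connectivity=4); return l==1+np.argmax(s[1:,4])
def rect(X):
    r=cv2.minAreaRect(X[:,:2].astype(np.float32)); return np.round(r[0],4),np.round(r[1],4),round(r[2],1), X[:,:2].mean(0).round(4), len(X)
for n in ("scene","side"):
    p=cv2.imread(f"pics/{n}0.png")[:,:,::-1].astype(int); P=cloud(n,np.load(f"pics/{n}0.npy"))
    x,y,z=P[...,0],P[...,1],P[...,2]
    m=big((x>0.33)&(x<0.55)&(y>0.25)&(y<0.5)&(z>0.011)&(z<0.03)&(p.min(-1)>150)); print("strip",rect(P[m]))
    m=big((x>0.5)&(x<0.72)&(y>0.24)&(y<0.45)&(z>0.105)&(z<0.14)); print("mtop",rect(P[m]))
    m=big((x>0.3)&(x<0.7)&(y>-0.5)&(y<-0.1)&(z>0.020)&(z<0.029)&(p[...,0]-p[...,2]>70)); print("hook",rect(P[m]))
    m=big((x>0.5)&(x<0.72)&(y>-0.45)&(y<-0.15)&(z>0.155)&(z<0.18)&(p.min(-1)>120)); print("head",rect(P[m]),np.median(z[m]))
    # box extremes
    m=(x>0.3)&(x<0.45)&(y>-0.2)&(y<0.3)&(z>0.2)&(z<0.34); print("lid",P[m].min(0),P[m].max(0))
E
python3 fit2.py
```

```text
strip (array([0.4289, 0.3756]), array([0.1366, 0.0544]), 71.7, array([0.4302, 0.3781]), 285)
mtop (array([0.589 , 0.3371]), array([0.0722, 0.0662]), 86.1, array([0.5923, 0.336 ]), 293)
hook (array([ 0.4984, -0.2948]), array([0.2149, 0.2012]), 6.5, array([ 0.5176, -0.27  ]), 2181)
head (array([ 0.5734, -0.3369]), array([0.0259, 0.0278]), 38.6, array([ 0.5737, -0.3365]), 59) 0.16308962994731158
lid [ 0.43364034 -0.10753769  0.20005022] [0.44999123 0.23481076 0.2444242 ]
strip (array([0.4295, 0.3787]), array([0.1271, 0.0641]), 72.5, array([0.4276, 0.3806]), 163)
mtop (array([0.5901, 0.3362]), array([0.0763, 0.0754]), 88.0, array([0.5902, 0.3368]), 181)
hook (array([ 0.5009, -0.2953]), array([0.2157, 0.2041]), 6.2, array([ 0.5259, -0.2671]), 922)
head (array([ 0.5736, -0.3373]), array([0.0232, 0.0271]), 42.4, array([ 0.5726, -0.3373]), 27) 0.16519086753131096
lid [ 0.42879172 -0.10939272  0.20002872] [0.4499566  0.23767798 0.2593764 ]
```

```bash
cat > go.py <<'E'
# usage: go.py x y z roll pitch yaw -> shift & rotvec in tool axes from present pose
from h import *
import sys
s=status.observe(); t=np.array([float(a) for a in sys.argv[1:7]])
A=R(s['tool_rot']); B=R(t[3:])
print("d",(A.T@(t[:3]-s['tool_pos'])).round(4),"r",Ro.from_matrix(A.T@B).as_rotvec().round(4), "now",s['tool_pos'].round(4),s['tool_rot'].round(4),"t",round(s['time'],2))
E
python3 go.py 0.44 0.39 0.26 -1.5708 0 -0.32
```

```text
d [ 0.0075 -0.0169 -0.2498] r [ 7.000e-04  1.484e+00 -1.100e-03] now [0.2076 0.4819 0.2432] [-1.5706e+00  1.2000e-03  1.1640e+00] t 0.15
```

```bash
python3 -m creep '[{"dx":0.0075,"dy":-0.017,"dz":-0.25,"ry":1.484,"gripper":1},{"dx":0.0075,"dy":-0.017,"dz":-0.25,"ry":1.484},{"dx":0.0075,"dy":-0.017,"dz":-0.25,"ry":1.484},{"dx":0.0075,"dy":-0.017,"dz":-0.25,"ry":1.484},{"dx":0.0075,"dy":-0.017,"dz":-0.25,"ry":1.484},{"dx":0.0075,"dy":-0.017,"dz":-0.25,"ry":1.484},{"dx":0.0075,"dy":-0.017,"dz":-0.25,"ry":1.484},{"dx":0.0075,"dy":-0.017,"dz":-0.25,"ry":1.484},{"dx":0.0075,"dy":-0.017,"dz":-0.25,"ry":1.484},{"dx":0.0075,"dy":-0.017,"dz":-0.25,"ry":1.484}]' 40
python3 - <<'E'
from h import *
s,p,d,P=snap("wrist","1")
print(s['tool_pos'],s['tool_rot'],s['time'],s['contact_force'])
E
```

```text
[0.20755482 0.48192166 0.24320039] [-1.57062001e+00  1.17836316e-03  1.16401012e+00] 0.15 [ 0.21916722  0.0339074  -0.71823897]invalid input at $[0]: expected keys dx, dy, dz, rx, ry, rz, gripper
```

View pics/wrist1.png

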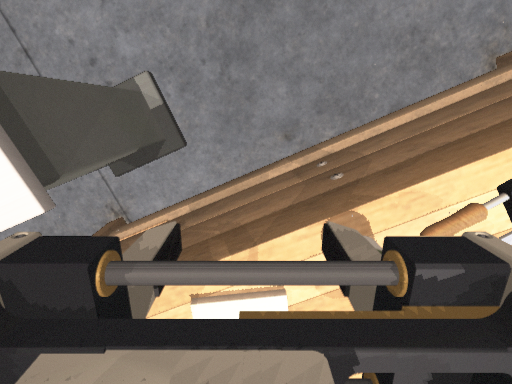

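```bash
python3 -m creep '[{"dx":0.0075,"dy":-0.017,"dz":-0.25,"rx":0,"ry":1.484,"rz":0,"gripper":1},{"dx":0.0075,"dy":-0.017,"dz":-0.25,"rx":0,"ry":1.484,"rz":0,"gripper":1},{"dx":0.0075,"dy":-0.017,"dz":-0.25,"rx":0,"ry":1.484,"rz":0,"gripper":1},{"dx":0.0075,"dy":-0.017,"dz":-0.25,"rx":0,"ry":1.484,"rz":0,"gripper":1},{"dx":0.0075,"dy":-0.017,"dz":-0.25,"rx":0,"ry":1.484,"rz":0,"gripper":1},{"dx":0.0075,"dy":-0.017,"dz":-0.25,"rx":0,"ry":1.484,"rz":0,"gripper":1},{"dx":0.0075,"dy":-0.017,"dz":-0.25,"rx":0,"ry":1.484,"rz":0,"gripper":1},{"dx":0.0075,"dy":-0.017,"dz":-0.25,"rx":0,"ry":1.484,"rz":0,"gripper":1},{"dx":0.0075,"dy":-0.017,"dz":-0.25,"rx":0,"ry":1.484,"rz":0,"gripper":1},{"dx":0.0075,"dy":-0.017,"dz":-0.25,"rx":0,"ry":1.484,"rz":0,"gripper":1}]' 40
python3 - <<'E'
from h import *
s,p,d,P=snap("wrist","2")
print(s['tool_pos'],s['tool_rot'],s['time'],s['contact_force'])
x,y,z=P[...,0],P[...,1],P[...,2]
m=(z>0.011)&(z<0.028)&(p.min(-1)>140)&(x<0.53)&(y<0.52)
n,l,st,_=cv2.connectedComponentsWithStats(m.astype(np.uint8),connectivity=4); m=l==1+np.argmax(st[1:,4])
print(cv2.minAreaRect(P[m][:,:2].astype(np.float32)),m.sum(),np.median(z[m]))
E
```

```text
time: 1.45
tool_pos: [0.4402, 0.3901, 0.2606]
tool_rot: [-1.571, 0.0, -0.317]
contact_force: [-0.1, 0.2, 0.4]
opening: 0.092
[0.44020694 0.39013701 0.26061039] [-1.57093506e+00  1.61501666e-04 -3.16637811e-01] 1.45 [-0.14180616  0.19602571  0.35888248]
((0.4256041944026947, 0.36481472849845886), (0.15964455902576447, 0.050021737813949585), 73.54522705078125) 3510 0.01799399506022266
```

View pics/wrist2.png

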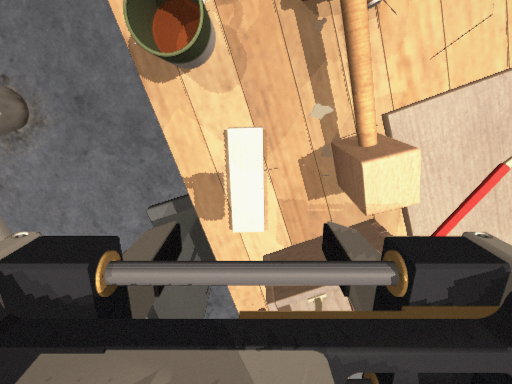

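```bash
python3 go.py 0.4383 0.4079 0.08 -1.5708 0 -0.287;python3 go.py 0.4383 0.4079 0.021 -1.5708 0 -0.287
```

```text
d [-0.0073  0.1806  0.0163] r [ 0.0001 -0.0302 -0.0001] now [0.4402 0.3901 0.2606] [-1.5709e+00  1.0000e-04 -3.1720e-01] t 1.5
d [-0.0073  0.2396  0.0163] r [ 0.0001 -0.0302 -0.0001] now [0.4402 0.3901 0.2606] [-1.5709e+00  1.0000e-04 -3.1720e-01] t 1.5
```

```bash
python3 -m creep '[{"dx":-0.0073,"dy":0.06,"dz":0.0163,"rx":0,"ry":-0.03,"rz":0,"gripper":1},{"dx":-0.0073,"dy":0.12,"dz":0.0163,"rx":0,"ry":-0.03,"rz":0,"gripper":1},{"dx":-0.0073,"dy":0.18,"dz":0.0163,"rx":0,"ry":-0.03,"rz":0,"gripper":1},{"dx":-0.0073,"dy":0.22,"dz":0.0163,"rx":0,"ry":-0.03,"rz":0,"gripper":1},{"dx":-0.0073,"dy":0.2395,"dz":0.0163,"rx":0,"ry":-0.03,"rz":0,"gripper":1},{"dx":-0.0073,"dy":0.2395,"dz":0.0163,"rx":0,"ry":-0.03,"rz":0,"gripper":1},{"dx":-0.0073,"dy":0.2395,"dz":0.0163,"rx":0,"ry":-0.03,"rz":0,"gripper":0},{"dx":-0.0073,"dy":0.2395,"dz":0.0163,"rx":0,"ry":-0.03,"rz":0,"gripper":0},{"dx":-0.0073,"dy":0.2395,"dz":0.0163,"rx":0,"ry":-0.03,"rz":0,"gripper":0},{"dx":-0.0073,"dy":0.2395,"dz":0.0163,"rx":0,"ry":-0.03,"rz":0,"gripper":0},{"dx":-0.0073,"dy":0.2395,"dz":0.0163,"rx":0,"ry":-0.03,"rz":0,"gripper":0}]' 40
```

```text
time: 2.88
tool_pos: [0.4385, 0.408, 0.0215]
tool_rot: [-1.571, -0.0, -0.29]
contact_force: [-0.8, -0.0, 1.0]
opening: 0.0495
```

```bash
python3 go.py 0.43 0.38 0.42 -1.5708 0 -0.1;python3 go.py 0.43 -0.17 0.42 -1.5708 0 0.11
```

```text
d [-1.000e-04 -3.986e-01 -2.910e-02] r [-3.0e-04 -1.9e-01  1.0e-04] now [0.4385 0.408  0.0215] [-1.5705e+00 -1.0000e-04 -2.9000e-01] t 2.88
d [ 0.1572 -0.3987 -0.5562] r [-3.e-04 -4.e-01  1.e-04] now [0.4385 0.408  0.0215] [-1.5705e+00 -1.0000e-04 -2.9000e-01] t 2.88
```

```bash
python3 -m creep '[{"dx":0,"dy":-0.03,"dz":0,"rx":0,"ry":0,"rz":0,"gripper":0},{"dx":0,"dy":-0.09,"dz":0,"rx":0,"ry":0,"rz":0,"gripper":0},{"dx":0,"dy":-0.15,"dz":0,"rx":0,"ry":0,"rz":0,"gripper":0},{"dx":0,"dy":-0.21,"dz":0,"rx":0,"ry":0,"rz":0,"gripper":0},{"dx":0,"dy":-0.27,"dz":0,"rx":0,"ry":0,"rz":0,"gripper":0},{"dx":0,"dy":-0.33,"dz":0,"rx":0,"ry":0,"rz":0,"gripper":0},{"dx":0,"dy":-0.38,"dz":-0.02,"rx":0,"ry":0,"rz":0,"gripper":0},{"dx":0,"dy":-0.4,"dz":-0.03,"rx":0,"ry":0,"rz":0,"gripper":0},{"dx":0.016,"dy":-0.4,"dz":-0.085,"rx":0,"ry":-0.04,"rz":0,"gripper":0},{"dx":0.032,"dy":-0.4,"dz":-0.14,"rx":0,"ry":-0.08,"rz":0,"gripper":0},{"dx":0.05,"dy":-0.4,"dz":-0.198,"rx":0,"ry":-0.12,"rz":0,"gripper":0},{"dx":0.066,"dy":-0.4,"dz":-0.255,"rx":0,"ry":-0.16,"rz":0,"gripper":0},{"dx":0.083,"dy":-0.4,"dz":-0.312,"rx":0,"ry":-0.2,"rz":0,"gripper":0},{"dx":0.1,"dy":-0.4,"dz":-0.37,"rx":0,"ry":-0.26,"rz":0,"gripper":0},{"dx":0.117,"dy":-0.4,"dz":-0.427,"rx":0,"ry":-0.32,"rz":0,"gripper":0},{"dx":0.135,"dy":-0.4,"dz":-0.485,"rx":0,"ry":-0.36,"rz":0,"gripper":0},{"dx":0.152,"dy":-0.4,"dz":-0.54,"rx":0,"ry":-0.4,"rz":0,"gripper":0},{"dx":0.157,"dy":-0.4,"dz":-0.556,"rx":0,"ry":-0.4,"rz":0,"gripper":0},{"dx":0.157,"dy":-0.4,"dz":-0.556,"rx":0,"ry":-0.4,"rz":0,"gripper":0},{"dx":0.157,"dy":-0.4,"dz":-0.556,"rx":0,"ry":-0.4,"rz":0,"gripper":0}]' 40
python3 - <<'E'
from h import *
s,p,d,P=snap("wrist","3")
print(s['tool_pos'],s['tool_rot'],s['time'],s['contact_force'])
x,y,z=P[...,0],P[...,1],P[...,2]
m=(z>0.017)&(z<0.032)&(p[...,0]-p[...,2]>60)
n,l,st,_=cv2.connectedComponentsWithStats(m.astype(np.uint8),connectivity=4); m=l==1+np.argmax(st[1:,4])
print(cv2.minAreaRect(P[m][:,:2].astype(np.float32)),m.sum(),np.median(z[m]))
E
```

```text
time: 5.38
tool_pos: [0.43, -0.1684, 0.4214]
tool_rot: [-1.57, -0.0, 0.111]
contact_force: [0.7, 0.3, -0.2]
opening: 0.0496
[ 0.42996379 -0.1684017   0.42138111] [-1.57027394e+00 -3.79194514e-04  1.11176228e-01] 5.375 [ 0.74250285  0.26534926 -0.19226206]
((0.4964103698730469, -0.2702195942401886), (0.20970487594604492, 0.14951500296592712), 5.954135894775391) 3023 0.024008820211877058
```

View pics/wrist3.png

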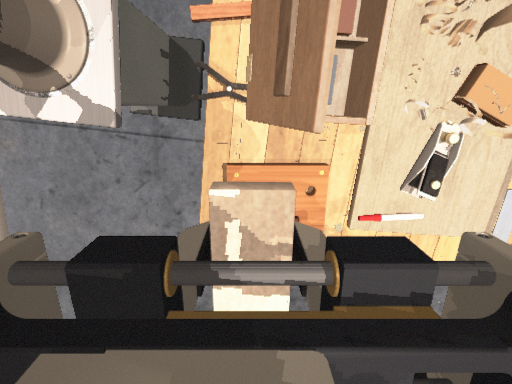

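```bash
python3 - <<'E'
from h import *
s=status.observe(); d=np.load("pics/wrist3.npy"); P=cloud("wrist",d,s['tool_pos'],s['tool_rot'])
Q=P[195:235,222:285].reshape(-1,3); T=(Q-s['tool_pos'])@R(s['tool_rot'])
A=np.c_[Q[:,:2],np.ones(len(Q))]; print(np.linalg.lstsq(A,Q[:,2],rcond=None)[0], T.min(0),T.max(0))
B=P[187:200,205:300]; m=abs(B[...,2]-np.median(Q[:,2]))<.01; print(cv2.minAreaRect(P[187:235,205:300][abs(P[187:235,205:300][...,2]-np.median(Q[:,2]))<.01][:,:2].astype(np.float32)))
h=np.array([.499,-.2952]); a=.105; Rz=np.array([[np.cos(a),-np.sin(a)],[np.sin(a),np.cos(a)]])
for v in [(-68,50),(-68,47),(0,47),(0,45),(70,-50)]: print(v,h+Rz@np.array(v)/1e3)
E
```

```text
** On entry to DLASCL parameter number  4 had an illegal value
 ** On entry to DLASCL parameter number  4 had an illegal valueTraceback (most recent call last):
  File "<stdin>", line 4, in <module>
    x, resids, rank, s = _umath_linalg.lstsq(a, b, rcond,
                         ~~~~~~~~~~~~~~~~~~~^^^^^^^^^^^^^
                                             signature=signature)
                                             ^^^^^^^^^^^^^^^^^^^^
    raise LinAlgError("SVD did not converge in Linear Least Squares")
numpy.linalg.LinAlgError: SVD did not converge in Linear Least Squares
```

```bash
python3 - <<'E'
from h import *
s=status.observe(); d=np.load("pics/wrist3.npy"); P=cloud("wrist",d,s['tool_pos'],s['tool_rot'])
Q=P[187:235,205:300].reshape(-1,3); T=(Q-s['tool_pos'])@R(s['tool_rot']); k=np.isfinite(T[:,0])&(abs(T[:,1])<.05); T=T[k]
print(k.sum(),T.min(0),T.max(0))
A=np.c_[T[:,[0,2]],np.ones(len(T))]; print(np.linalg.lstsq(A,T[:,1],rcond=None)[0])
print(cv2.minAreaRect(T[:,[0,2]].astype(np.float32)))
h=np.array([.499,-.2952]); a=.105; Rz=np.array([[np.cos(a),-np.sin(a)],[np.sin(a),np.cos(a)]])
for v in [(-68,50),(-68,47),(0,47),(0,45),(70,-50)]: print(v,h+Rz@np.array(v)/1e3)
E
```

```text
4247 [-0.02905103 -0.00098469  0.00564187] [0.0304905  0.01839484 0.03481086]
[ 0.00126195 -0.00146265  0.00382185]
((0.0006066225469112396, 0.020440667867660522), (0.059541068971157074, 0.029126061126589775), 0.5408768653869629)
(-68, 50) [ 0.42613415 -0.25260226]
(-68, 47) [ 0.42644857 -0.25558574]
(0, 47) [ 0.49407406 -0.24845885]
(0, 45) [ 0.49428368 -0.25044783]
(70, -50) [ 0.57385484 -0.33758813]
```

```bash
python3 go.py 0.4263 -0.2536 0.42 -1.5708 0 0.105; python3 go.py 0.4263 -0.2536 0.049 -1.5708 0 0.105
```

```text
d [-0.0132  0.0014 -0.0844] r [-0.0003  0.0068  0.0005] now [ 0.43   -0.1683  0.4215] [-1.5705e+00 -5.0000e-04  1.1180e-01] t 5.42
d [-0.0134  0.3724 -0.0845] r [-0.0003  0.0068  0.0005] now [ 0.43   -0.1683  0.4215] [-1.5705e+00 -5.0000e-04  1.1180e-01] t 5.42
```

```bash
python3 -m creep '[{"dx":-0.008,"dy":0,"dz":-0.05,"rx":0,"ry":0.007,"rz":0,"gripper":0},{"dx":-0.0132,"dy":0.03,"dz":-0.0845,"rx":0,"ry":0.007,"rz":0,"gripper":0},{"dx":-0.0132,"dy":0.09,"dz":-0.0845,"rx":0,"ry":0.007,"rz":0,"gripper":0},{"dx":-0.0132,"dy":0.15,"dz":-0.0845,"rx":0,"ry":0.007,"rz":0,"gripper":0},{"dx":-0.0132,"dy":0.21,"dz":-0.0845,"rx":0,"ry":0.007,"rz":0,"gripper":0},{"dx":-0.0132,"dy":0.27,"dz":-0.0845,"rx":0,"ry":0.007,"rz":0,"gripper":0},{"dx":-0.0132,"dy":0.32,"dz":-0.0845,"rx":0,"ry":0.007,"rz":0,"gripper":0},{"dx":-0.0132,"dy":0.36,"dz":-0.0845,"rx":0,"ry":0.007,"rz":0,"gripper":0},{"dx":-0.0132,"dy":0.371,"dz":-0.0845,"rx":0,"ry":0.007,"rz":0,"gripper":0},{"dx":-0.0132,"dy":0.371,"dz":-0.0845,"rx":0,"ry":0.007,"rz":0,"gripper":0}]' 40
python3 - <<'E'
from h import *
s,p,d,P=snap("scene","4")
crop("pics/scene4.png",80,200,230,320,5,"pics/c4.png")
E
python3 go.py 0.4936 -0.2465 0.048 -1.5708 0 0.105
```

```text
time: 6.68
tool_pos: [0.4267, -0.2547, 0.0507]
tool_rot: [-1.571, -0.0, 0.104]
contact_force: [-0.1, -0.4, -1.2]
opening: 0.05
d [0.067  0.0036 0.0018] r [ 0.0014 -0.001   0.0015] now [ 0.4271 -0.2553  0.0515] [-1.5722e+00 -1.5000e-03  1.0400e-01] t 6.72
```

View pics/c4.png

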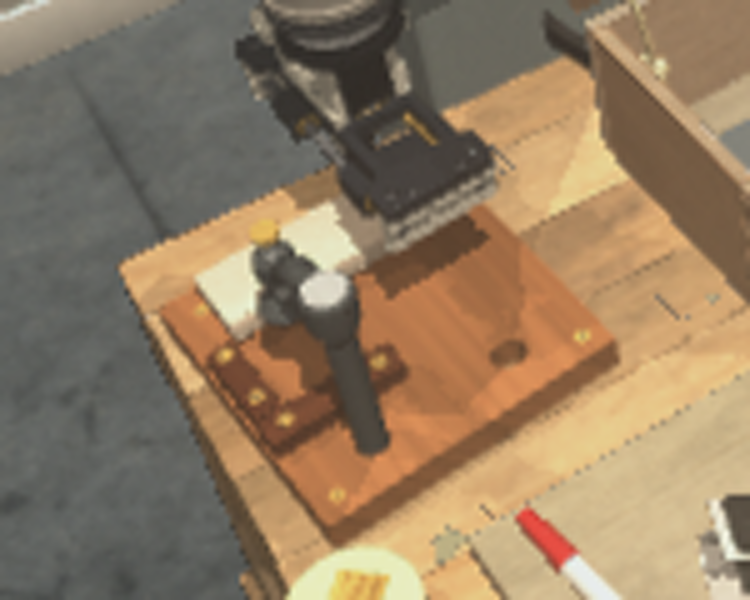

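```bash
python3 -m creep '[{"dx":0.03,"dy":0.002,"dz":0,"rx":0,"ry":0,"rz":0,"gripper":0},{"dx":0.05,"dy":0.002,"dz":0,"rx":0,"ry":0,"rz":0,"gripper":0},{"dx":0.06,"dy":0.0025,"dz":0,"rx":0,"ry":0,"rz":0,"gripper":0},{"dx":0.064,"dy":0.003,"dz":0,"rx":0,"ry":0,"rz":0,"gripper":0},{"dx":0.066,"dy":0.0035,"dz":0,"rx":0,"ry":0,"rz":0,"gripper":0},{"dx":0.066,"dy":0.0035,"dz":0,"rx":0,"ry":0,"rz":0,"gripper":0}]' 40
python3 go.py 0.4942 -0.2502 0.046 -1.5708 0 0.105
```

```text
time: 7.48
tool_pos: [0.4914, -0.2485, 0.0467]
tool_rot: [-1.571, 0.0, 0.103]
contact_force: [-0.3, 0.5, -0.8]
opening: 0.0495
d [ 0.0026  0.0007 -0.002 ] r [-0.0003 -0.0023 -0.0003] now [ 0.4914 -0.2485  0.0467] [-1.5705e+00  3.0000e-04  1.0270e-01] t 7.47
```

Now push gently toward the stop and the fence, feeling for contact.

```bash
python3 -m creep '[{"dx":0,"dy":0,"dz":-0.002,"rx":0,"ry":-0.002,"rz":0,"gripper":0},{"dx":0,"dy":0,"dz":-0.0035,"rx":0,"ry":-0.002,"rz":0,"gripper":0},{"dx":0,"dy":0,"dz":-0.0035,"rx":0,"ry":-0.002,"rz":0,"gripper":0}]' 40
python3 -m creep '[{"dx":0.002,"dy":0,"dz":0,"rx":0,"ry":0,"rz":0,"gripper":0},{"dx":0.004,"dy":0,"dz":0,"rx":0,"ry":0,"rz":0,"gripper":0},{"dx":0.004,"dy":0,"dz":0,"rx":0,"ry":0,"rz":0,"gripper":0}]' 40
```

```text
time: 7.85
tool_pos: [0.4914, -0.2507, 0.0463]
tool_rot: [-1.568, 0.001, 0.105]
contact_force: [-0.3, 5.6, 0.1]
opening: 0.0492
time: 8.22
tool_pos: [0.4939, -0.2503, 0.046]
tool_rot: [-1.567, 0.005, 0.104]
contact_force: [-6.0, 3.5, 1.2]
opening: 0.0499
```

```bash
python3 -m creep '[{"dx":0.001,"dy":0.0015,"dz":-0.001,"rx":0,"ry":0,"rz":0,"gripper":0},{"dx":0.0015,"dy":0.0015,"dz":-0.002,"rx":0,"ry":0,"rz":0,"gripper":0},{"dx":0.0015,"dy":0.0015,"dz":-0.002,"rx":0,"ry":0,"rz":0,"gripper":0}]' 40
```

```text
time: 8.6
tool_pos: [0.494, -0.2504, 0.0453]
tool_rot: [-1.564, 0.008, 0.104]
contact_force: [-14.4, 10.9, 16.8]
opening: 0.0496
```

```bash
python3 -m creep '[{"dx":0,"dy":-0.001,"dz":0.001,"rx":0,"ry":0,"rz":0,"gripper":0},{"dx":0,"dy":-0.001,"dz":0.001,"rx":0,"ry":0,"rz":0,"gripper":0.8},{"dx":0,"dy":-0.001,"dz":0.001,"rx":0,"ry":0,"rz":0,"gripper":0.8},{"dx":0,"dy":-0.001,"dz":0.001,"rx":0,"ry":0,"rz":0,"gripper":0.8},{"dx":0,"dy":-0.05,"dz":0.001,"rx":0,"ry":0,"rz":0,"gripper":0.8},{"dx":0,"dy":-0.11,"dz":0.02,"rx":0,"ry":0,"rz":0,"gripper":0.8},{"dx":0,"dy":-0.17,"dz":0.05,"rx":0,"ry":0,"rz":0,"gripper":0.8},{"dx":-0.01,"dy":-0.23,"dz":0.07,"rx":0,"ry":0,"rz":0,"gripper":0.8},{"dx":-0.01,"dy":-0.29,"dz":0.07,"rx":0,"ry":0,"rz":0,"gripper":0.8},{"dx":-0.01,"dy":-0.35,"dz":0.07,"rx":0,"ry":0,"rz":0,"gripper":0.8},{"dx":-0.01,"dy":-0.35,"dz":0.07,"rx":0,"ry":0,"rz":0,"gripper":0.8}]' 40
python3 - <<'E'
from h import *
s,p,d,P=snap("wrist","5")
print(s['tool_pos'],s['tool_rot'],s['time'],s['contact_force'])
x,y,z=P[...,0],P[...,1],P[...,2]
def big(m):
    n,l,st,_=cv2.connectedComponentsWithStats(m.astype(np.uint8),connectivity=4); return l==1+np.argmax(st[1:,4])
m=big((z>0.017)&(z<0.032)&(p[...,0]-p[...,2]>60)); print(cv2.minAreaRect(P[m][:,:2].astype(np.float32)),m.sum(),np.median(z[m]))
m=big((z>0.036)&(z<0.05)&(p.min(-1)>120)&(x<.6)); print("strip",cv2.minAreaRect(P[m][:,:2].astype(np.float32)),m.sum(),np.median(z[m]))
m=big((z>0.155)&(z<0.18)&(p.min(-1)>90)&(x<.65)&(y<-.27)); print("head",cv2.minAreaRect(P[m][:,:2].astype(np.float32)),m.sum(),np.median(z[m]))
E
```

```text
time: 9.98
tool_pos: [0.4818, -0.1853, 0.4007]
tool_rot: [-1.577, -0.01, 0.105]
contact_force: [1.0, 0.4, -0.9]
opening: 0.0733
[ 0.4817794  -0.18534533  0.40073493] [-1.57748093 -0.00950871  0.10524889] 9.975 [ 0.96695815  0.43675916 -0.88817161]
((0.4988041818141937, -0.29646092653274536), (0.21036957204341888, 0.20123359560966492), 6.311202049255371) 6613 0.023992468422909197
strip ((0.4992324411869049, -0.29445141553878784), (0.04888678342103958, 0.15822014212608337), 5.33251428604126) 1705 0.04203571723292637
head ((0.5724143385887146, -0.33044829964637756), (0.02598181739449501, 0.011492830701172352), 6.833215236663818) 94 0.16270358849544203
```

View pics/wrist5.png

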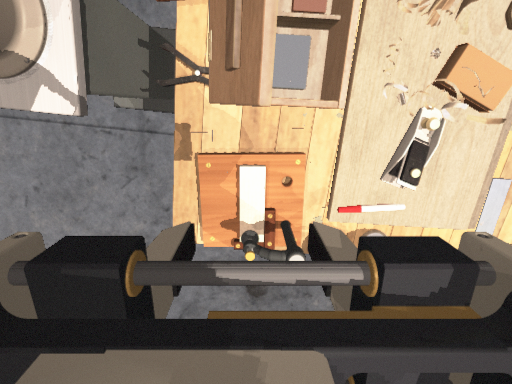

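```bash
python3 - <<'E'
from h import *
s=status.observe(); tp=np.array([ 0.4817794,-0.18534533,0.40073493]); tr=np.array([-1.57748093,-0.00950871,0.10524889])
p=cv2.imread("pics/wrist5.png"); g=cv2.cvtColor(p,cv2.COLOR_BGR2GRAY).astype(float)
c=get_calibration('wrist')
def ray(u,v,zz):
    M=c['mount']; r=np.array([(u-c['cx'])/c['fx'],(v-c['cy'])/c['fy'],1])
    A=R(tr)@M[:3,:3]; o=R(tr)@M[:3,3]+tp; r=A@r; return o+r*(zz-o[2])/r[2]
def edge(rows,u0,u1,zz,sg,ch=0):
    pts=[]
    for v in rows:
        q=p[v,:,ch].astype(float); gr=sg*(q[u0+1:u1+1]-q[u0-1:u1-1]); k=np.argmax(gr)
        w=np.clip(gr[max(0,k-2):k+3],0,None); u=u0+max(0,k-2)+(w*np.arange(len(w))).sum()/w.sum(); pts.append(ray(u,v,zz))
    pts=np.array(pts); f=np.polyfit(pts[:,1],pts[:,0],1); r=pts[:,0]-np.polyval(f,pts[:,1]); k=abs(r)<2.5*np.median(abs(r))+1e-4; f=np.polyfit(pts[k,1],pts[k,0],1)
    return -np.degrees(np.arctan(f[0])), np.polyval(f,-.25), abs(r[k]).mean()
print("strip L",edge(range(170,225),232,246,.042,1)); print("strip R",edge(range(170,206),258,272,.042,-1))
print("hook L",edge(range(160,235),190,205,.024,1,2)); print("hook R",edge(range(160,205),300,312,.024,-1,2))
crop("pics/wrist5.png",180,140,330,270,5,"pics/c5.png")
E
```

```text
strip L (np.float64(5.425301344584602), np.float64(0.4688338754439224), np.float64(5.0311072319668286e-05))
strip R (np.float64(5.0828460495133365), np.float64(0.5191051568252846), np.float64(0.00010844965517492151))
hook L (np.float64(1.10429784850141), np.float64(0.38881381558035855), np.float64(0.0039060409326301185))
hook R (np.float64(10.588190256185488), np.float64(0.599372682005264), np.float64(0.002308821946491218))
```

View pics/c5.png

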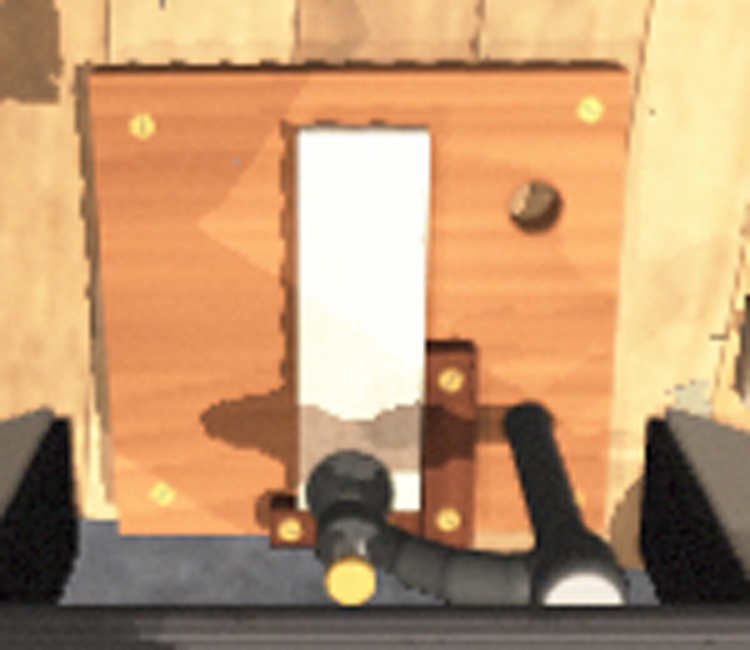

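```bash
python3 go.py 0.57 0.40 0.40 -1.5708 0 -0.09; crop=1; python3 - <<'E'
from h import *
s,p,d,P=snap("scene","5"); crop("pics/scene5.png",100,220,220,310,6,"pics/c6.png")
E
```

```text
d [ 0.1498 -0.0036  0.5725] r [0.0029 0.1951 0.0051] now [ 0.4811 -0.1851  0.3976] [-1.5742 -0.0048  0.1051] t 10.03
```

View pics/c6.png

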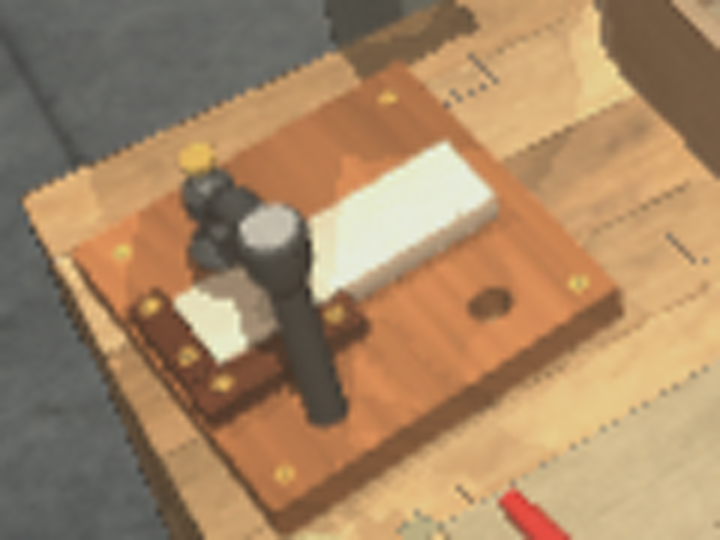

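```bash
python3 -m creep '[{"dx":0.015,"dy":-0.003,"dz":0.05,"rx":0.003,"ry":0.02,"rz":0.005,"gripper":1},{"dx":0.03,"dy":-0.003,"dz":0.11,"rx":0.003,"ry":0.04,"rz":0.005,"gripper":1},{"dx":0.045,"dy":-0.003,"dz":0.17,"rx":0.003,"ry":0.06,"rz":0.005,"gripper":1},{"dx":0.06,"dy":-0.003,"dz":0.23,"rx":0.003,"ry":0.08,"rz":0.005,"gripper":1},{"dx":0.075,"dy":-0.003,"dz":0.29,"rx":0.003,"ry":0.1,"rz":0.005,"gripper":1},{"dx":0.09,"dy":-0.003,"dz":0.35,"rx":0.003,"ry":0.12,"rz":0.005,"gripper":1},{"dx":0.105,"dy":-0.003,"dz":0.41,"rx":0.003,"ry":0.14,"rz":0.005,"gripper":1},{"dx":0.12,"dy":-0.003,"dz":0.47,"rx":0.003,"ry":0.16,"rz":0.005,"gripper":1},{"dx":0.135,"dy":-0.003,"dz":0.53,"rx":0.003,"ry":0.18,"rz":0.005,"gripper":1},{"dx":0.15,"dy":-0.003,"dz":0.572,"rx":0.003,"ry":0.195,"rz":0.005,"gripper":1},{"dx":0.15,"dy":-0.003,"dz":0.572,"rx":0.003,"ry":0.195,"rz":0.005,"gripper":1},{"dx":0.15,"dy":-0.003,"dz":0.572,"rx":0.003,"ry":0.195,"rz":0.005,"gripper":1}]' 60
cat > mal.py <<'E'
from h import *
import sys
s,p,d,P=snap("wrist",sys.argv[1])
print(s['tool_pos'],s['tool_rot'],s['time'],s['contact_force'])
x,y,z=P[...,0],P[...,1],P[...,2]
def big(m):
    n,l,st,_=cv2.connectedComponentsWithStats(m.astype(np.uint8),connectivity=4); return l==1+np.argmax(st[1:,4])
m=big((z>0.105)&(z<0.14)&(x>.5)&(x<.72)&(y>.25)&(y<.45)); Q=P[m]; print("top",cv2.minAreaRect(Q[:,:2].astype(np.float32)),m.sum(),np.linalg.lstsq(np.c_[Q[:,:2]-[.59,.336],np.ones(len(Q))],Q[:,2],rcond=None)[0])
m=big((z>0.05)&(z<0.11)&(x>.5)&(x<.75)&(y>.385)&(y<.68)&(p[...,0].astype(int)>p[...,2]+40)); Q=P[m]
# per-y slices: mid of x extents, max z
for y0 in np.arange(.385,.64,.02):
    k=(Q[:,1]>y0)&(Q[:,1]<y0+.02)
    if k.sum()>10: a,b=np.percentile(Q[k,0],[2,98]); print(round(y0+.01,3),round((a+b)/2,4),round(b-a,4),np.percentile(Q[k,2],95).round(4),k.sum())
E
python3 mal.py 6
```

```text
time: 11.58
tool_pos: [0.5698, 0.3993, 0.3963]
tool_rot: [-1.57, 0.008, -0.09]
contact_force: [-0.1, -0.7, 0.7]
opening: 0.0922
[0.56983689 0.39929633 0.39632717] [-1.57036799  0.00768415 -0.09011548] 11.575 [-0.10672462 -0.67112745  0.67581742]
top ((0.5890530943870544, 0.33856481313705444), (0.06998743116855621, 0.061991993337869644), 86.7883071899414) 1483 [0.0142964  0.10621152 0.1136833 ]
0.395 0.5926 0.0205 0.0727 140
0.415 0.5933 0.0212 0.0749 148
0.435 0.5947 0.021 0.0764 157
0.455 0.5968 0.0233 0.0784 173
0.475 0.5977 0.0237 0.0799 193
0.495 0.5991 0.0232 0.0816 196
0.515 0.5999 0.0242 0.0835 216
0.535 0.6011 0.0241 0.0856 229
0.555 0.6123 0.0458 0.0874 309
0.575 0.6034 0.069 0.0889 661
0.595 0.6061 0.0683 0.0905 666
0.615 0.5971 0.0491 0.0889 119
```

View pics/wrist6.png

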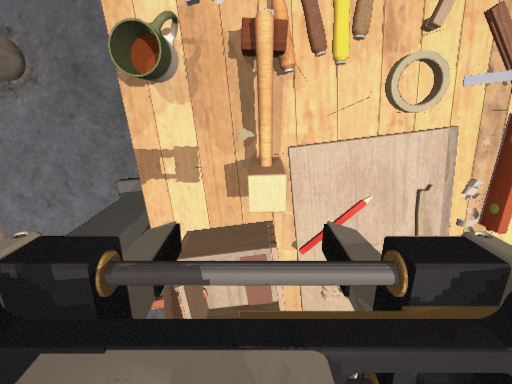

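```bash
python3 go.py 0.594 0.4186 0.062 -1.5708 0 -0.061
```

```text
d [0.0244 0.3354 0.0215] r [-0.0015 -0.0299 -0.0064] now [0.5698 0.3987 0.3975] [-1.5694  0.0064 -0.0909] t 11.62
```

```bash
python3 -m creep '[{"dx":0.015,"dy":0.05,"dz":0.012,"rx":-0.001,"ry":-0.03,"rz":-0.006,"gripper":1},{"dx":0.0244,"dy":0.11,"dz":0.0215,"rx":-0.001,"ry":-0.03,"rz":-0.006,"gripper":1},{"dx":0.0244,"dy":0.17,"dz":0.0215,"rx":-0.001,"ry":-0.03,"rz":-0.006,"gripper":1},{"dx":0.0244,"dy":0.23,"dz":0.0215,"rx":-0.001,"ry":-0.03,"rz":-0.006,"gripper":1},{"dx":0.0244,"dy":0.28,"dz":0.0215,"rx":-0.001,"ry":-0.03,"rz":-0.006,"gripper":1},{"dx":0.0244,"dy":0.32,"dz":0.0215,"rx":-0.001,"ry":-0.03,"rz":-0.006,"gripper":1},{"dx":0.0244,"dy":0.335,"dz":0.0215,"rx":-0.001,"ry":-0.03,"rz":-0.006,"gripper":1},{"dx":0.0244,"dy":0.335,"dz":0.0215,"rx":-0.001,"ry":-0.03,"rz":-0.006,"gripper":1}]' 60
python3 go.py 0.594 0.4186 0.062 -1.5708 0 -0.061
```

```text
time: 12.62
tool_pos: [0.5945, 0.4192, 0.0637]
tool_rot: [-1.569, -0.001, -0.061]
contact_force: [-0.1, -0.2, 0.7]
opening: 0.0915
d [-0.0005  0.0017 -0.0006] r [-0.0014 -0.0001  0.0007] now [0.5945 0.4192 0.0637] [-1.5694e+00 -7.0000e-04 -6.1100e-02] t 12.62
```

Close with full grip.

```bash
python3 -m creep '[{"dx":0,"dy":0.001,"dz":0,"rx":0,"ry":0,"rz":0,"gripper":0},{"dx":0,"dy":0.001,"dz":0,"rx":0,"ry":0,"rz":0,"gripper":0},{"dx":0,"dy":0.001,"dz":0,"rx":0,"ry":0,"rz":0,"gripper":0},{"dx":0,"dy":0.001,"dz":0,"rx":0,"ry":0,"rz":0,"gripper":0},{"dx":0,"dy":0.001,"dz":0,"rx":0,"ry":0,"rz":0,"gripper":0},{"dx":0,"dy":0.001,"dz":0,"rx":0,"ry":0,"rz":0,"gripper":0},{"dx":0,"dy":0.001,"dz":0,"rx":0,"ry":0,"rz":0,"gripper":0}]' 60
python3 - <<'E'
from h import *
s,p,d,P=snap("wrist","7"); print(s['tool_pos'],s['tool_rot'],s['contact_force'],s['torque'],s['time'])
E
```

```text
time: 13.5
tool_pos: [0.5943, 0.42, 0.0621]
tool_rot: [-1.569, -0.001, -0.06]
contact_force: [-0.3, -0.6, 0.5]
opening: 0.0264
[0.59427161 0.42004596 0.06210813] [-1.56920643e+00 -7.29452085e-04 -6.00460582e-02] [-0.30404179 -0.58922571  0.48820372] [-0.05161584  0.02754484 -0.05388868] 13.5
```

View pics/wrist7.png

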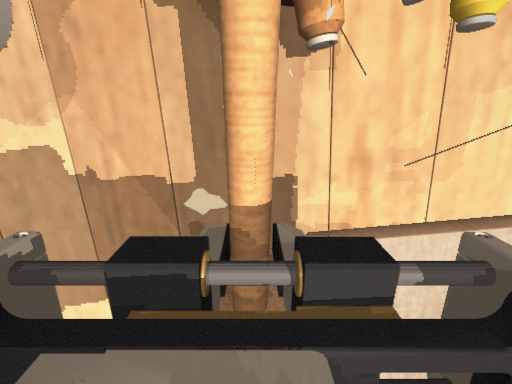

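```bash
python3 -m creep '[{"dx":0,"dy":-0.01,"dz":0,"rx":0,"ry":0,"rz":0,"gripper":0},{"dx":0,"dy":-0.04,"dz":0,"rx":0,"ry":0,"rz":0,"gripper":0},{"dx":0,"dy":-0.06,"dz":0,"rx":0,"ry":0,"rz":0,"gripper":0},{"dx":0,"dy":-0.06,"dz":0,"rx":0,"ry":0,"rz":0,"gripper":0}]' 60
cat > hm.py <<'E'
# handle direction in tool frame, from wrist depth (tool z .05..0.17)
from h import *
import sys
def handle(tag):
    s,p,d,P=snap("wrist",tag); T=(P-s['tool_pos'])@R(s['tool_rot'])
    m=np.isfinite(T[...,0])&(abs(T[...,0])<.025)&(abs(T[...,1])<.05)&(T[...,2]>.035)&(T[...,2]<.19); Q=T[m]; o=[]
    for a in np.arange(.04,.19,.01):
        k=(Q[:,2]>a)&(Q[:,2]<a+.01)
        if k.sum()>20: l,h=np.percentile(Q[k,0],[2,98]); o.append((a+.005,(l+h)/2,np.percentile(Q[k,1],5),h-l))
    o=np.array(o); fy=np.polyfit(o[:,0],o[:,2],1); fx=np.polyfit(o[:,0],o[:,1],1)
    print("ridge y(z) slope",fy.round(4),"x(z)",fx.round(4),"n",len(Q)," t",round(s['time'],2), s['tool_pos'].round(4),s['tool_rot'].round(4),"F",s['contact_force'].round(1),"T",s['torque'].round(2))
if __name__=="__main__": handle(sys.argv[1])
E
python3 hm.py 8
python3 - <<'E'
from h import *
d=np.load("pics/wrist7.npy")
tp=np.array([0.59427161,0.42004596,0.06210813]);tr=np.array([-1.56920643e+00,-7.29452085e-04,-6.00460582e-02])
P=cloud("wrist",d,tp,tr);T=(P-tp)@R(tr)
m=np.isfinite(T[...,0])&(abs(T[...,0])<.025)&(abs(T[...,1])<.05)&(T[...,2]>.035)&(T[...,2]<.19); Q=T[m]; o=[]
for a in np.arange(.04,.19,.01):
    k=(Q[:,2]>a)&(Q[:,2]<a+.01)
    if k.sum()>20: l,h=np.percentile(Q[k,0],[2,98]); o.append((a+.005,(l+h)/2,np.percentile(Q[k,1],5),h-l))
o=np.array(o);print(o.round(4)); print(np.polyfit(o[:,0],o[:,2],1),np.polyfit(o[:,0],o[:,1],1))
E
python3 go.py 0.579 -0.2636 0.44 -1.5708 0 -0.061
```

```text
time: 14.05
tool_pos: [0.595, 0.4204, 0.1241]
tool_rot: [-1.567, -0.004, -0.06]
contact_force: [-1.3, -0.1, -5.1]
opening: 0.0217
ridge y(z) slope [-0.1237 -0.0127] x(z) [0.006  0.0008] n 10737  t 14.05 [0.595  0.4204 0.1241] [-1.5671 -0.0038 -0.0601] F [-1.3 -0.1 -5.1] T [0.24 0.03 0.01]
[[ 4.50e-02 -2.00e-04 -1.65e-02  2.20e-02]
 [ 5.50e-02 -1.00e-04 -1.74e-02  2.23e-02]
 [ 6.50e-02 -1.00e-04 -1.83e-02  2.26e-02]
 [ 7.50e-02 -1.00e-04 -1.91e-02  2.27e-02]
 [ 8.50e-02 -1.00e-04 -2.00e-02  2.30e-02]
 [ 9.50e-02 -0.00e+00 -2.10e-02  2.33e-02]
 [ 1.05e-01 -1.00e-04 -2.19e-02  2.37e-02]
 [ 1.15e-01  0.00e+00 -2.27e-02  2.44e-02]]
[-0.08916204 -0.01247844] [ 0.0018913  -0.00022169]
d [ 0.0262 -0.319  -0.6826] r [-0.0021  0.001   0.0012] now [0.5943 0.42   0.1224] [-1.5687e+00 -1.2000e-03 -6.0000e-02] t 14.1
```

```bash
python3 -m creep '[{"dx":0,"dy":-0.05,"dz":0,"rx":-0.01,"ry":0,"rz":0,"gripper":0},{"dx":0,"dy":-0.11,"dz":0,"rx":-0.02,"ry":0,"rz":0,"gripper":0},{"dx":0,"dy":-0.17,"dz":0,"rx":-0.03,"ry":0,"rz":0,"gripper":0},{"dx":0,"dy":-0.23,"dz":-0.01,"rx":-0.035,"ry":0,"rz":0,"gripper":0},{"dx":0.002,"dy":-0.28,"dz":-0.04,"rx":-0.035,"ry":0,"rz":0,"gripper":0},{"dx":0.004,"dy":-0.31,"dz":-0.09,"rx":-0.035,"ry":0,"rz":0,"gripper":0},{"dx":0.006,"dy":-0.319,"dz":-0.15,"rx":-0.035,"ry":0,"rz":0,"gripper":0},{"dx":0.008,"dy":-0.319,"dz":-0.21,"rx":-0.035,"ry":0,"rz":0,"gripper":0},{"dx":0.01,"dy":-0.319,"dz":-0.27,"rx":-0.035,"ry":0,"rz":0,"gripper":0},{"dx":0.012,"dy":-0.319,"dz":-0.33,"rx":-0.035,"ry":0,"rz":0,"gripper":0},{"dx":0.015,"dy":-0.319,"dz":-0.39,"rx":-0.035,"ry":0,"rz":0,"gripper":0},{"dx":0.017,"dy":-0.319,"dz":-0.45,"rx":-0.035,"ry":0,"rz":0,"gripper":0},{"dx":0.02,"dy":-0.319,"dz":-0.51,"rx":-0.035,"ry":0,"rz":0,"gripper":0},{"dx":0.022,"dy":-0.319,"dz":-0.57,"rx":-0.035,"ry":0,"rz":0,"gripper":0},{"dx":0.024,"dy":-0.319,"dz":-0.62,"rx":-0.035,"ry":0,"rz":0,"gripper":0},{"dx":0.026,"dy":-0.319,"dz":-0.66,"rx":-0.035,"ry":0,"rz":0,"gripper":0},{"dx":0.026,"dy":-0.319,"dz":-0.683,"rx":-0.035,"ry":0,"rz":0,"gripper":0},{"dx":0.026,"dy":-0.319,"dz":-0.683,"rx":-0.035,"ry":0,"rz":0,"gripper":0}]' 60
python3 hm.py 9
python3 - <<'E'
from h import *
s,p,d,P=snap("scene","9"); crop("pics/scene9.png",60,100,260,320,3,"pics/c9.png")
E
```

```text
time: 16.35
tool_pos: [0.5787, -0.2651, 0.4384]
tool_rot: [-1.603, 0.002, -0.062]
contact_force: [0.2, -0.0, -4.3]
opening: 0.0219
ridge y(z) slope [-0.1417 -0.0129] x(z) [0.0047 0.0009] n 10872  t 16.35 [ 0.5787 -0.2651  0.4384] [-1.6026  0.0018 -0.0619] F [ 0.2 -0.  -4.3] T [0.2  0.05 0.03]
```

View pics/c9.png

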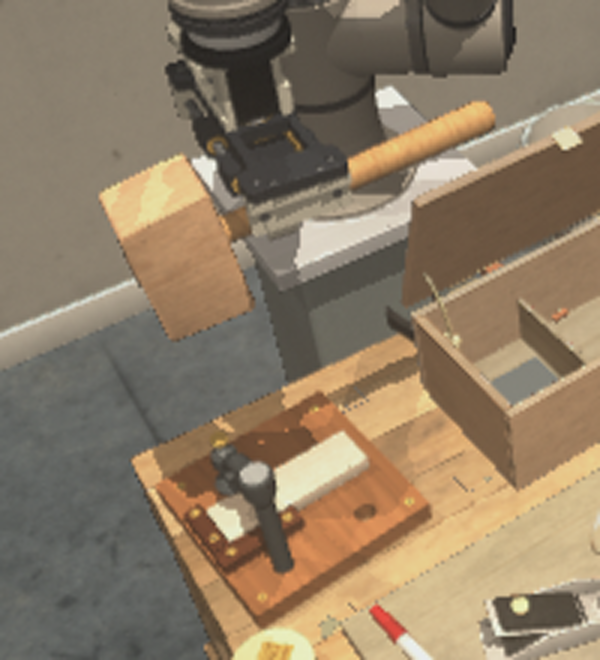

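```bash
python3 go.py 0.579 -0.2636 0.262 -1.622 0 -0.061
```

```text
d [-1.000e-04  1.775e-01  5.000e-03] r [-0.0192  0.0018 -0.    ] now [ 0.5791 -0.2629  0.4395] [-1.6028e+00  1.0000e-04 -5.9200e-02] t 16.45
```

```bash
python3 -m creep '[{"dx":0,"dy":0.05,"dz":0.0015,"rx":-0.01,"ry":0,"rz":0,"gripper":0},{"dx":0,"dy":0.1,"dz":0.003,"rx":-0.02,"ry":0,"rz":0,"gripper":0},{"dx":0,"dy":0.15,"dz":0.004,"rx":-0.02,"ry":0,"rz":0,"gripper":0},{"dx":0,"dy":0.17,"dz":0.005,"rx":-0.02,"ry":0,"rz":0,"gripper":0},{"dx":0,"dy":0.1775,"dz":0.005,"rx":-0.02,"ry":0,"rz":0,"gripper":0},{"dx":0,"dy":0.1775,"dz":0.005,"rx":-0.02,"ry":0,"rz":0,"gripper":0}]' 60
python3 hm.py 10
python3 - <<'E'
from h import *
s,p,d,P=snap("scene","10"); crop("pics/scene10.png",80,170,230,310,5,"pics/c10.png")
E
python3 go.py 0.579 -0.2636 0.237 -1.622 0 -0.061
```

```text
time: 17.2
tool_pos: [0.5795, -0.264, 0.2632]
tool_rot: [-1.624, -0.002, -0.059]
contact_force: [-0.0, 0.2, -4.2]
opening: 0.0218
ridge y(z) slope [-0.1378 -0.0128] x(z) [0.0044 0.0009] n 10837  t 17.2 [ 0.5795 -0.264   0.2632] [-1.6243e+00 -1.6000e-03 -5.8800e-02] F [-0.   0.2 -4.2] T [ 0.18  0.08 -0.04]
d [-0.0008  0.0271  0.0025] r [0.0033 0.0014 0.0034] now [ 0.5797 -0.2646  0.2642] [-1.6253 -0.0034 -0.0594] t 17.3
```

View pics/c10.png

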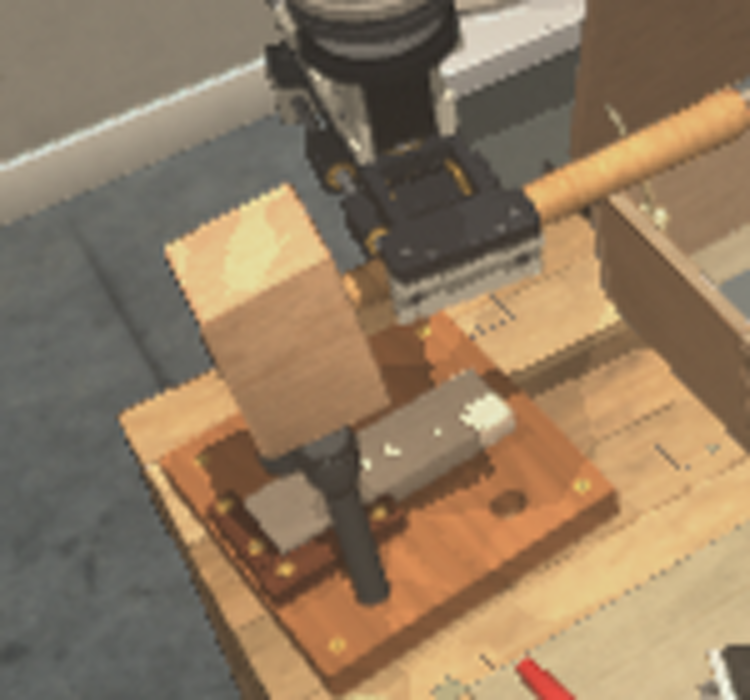

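```bash
python3 - <<'E'
from h import *
P=cloud("scene",np.load("pics/scene10.npy")); p=cv2.imread("pics/scene10.png")[:,:,::-1].astype(int)
x,y,z=P[...,0],P[...,1],P[...,2]
m=(x>.55)&(x<.64)&(y>-.40)&(y<-.29)&(z>.175)&(z<.34)&(p[...,0]>p[...,2]+30)
n,l,st,_=cv2.connectedComponentsWithStats(m.astype(np.uint8),connectivity=4); m=l==1+np.argmax(st[1:,4])
Q=P[m]; print(Q.min(0),Q.max(0))
f=Q[(Q[:,2]<.30)&(Q[:,0]>.59)]
for a in np.arange(-.39,-.29,.01):
    k=(Q[:,1]>a)&(Q[:,1]<a+.01); 
    if k.sum()>5: print(round(a+.005,3),k.sum(),"zmin %.4f zmax %.4f xmax %.4f"%(Q[k,2].min(),Q[k,2].max(),np.percentile(Q[k,0],95)))
t=Q[Q[:,2]>.305]; print("top",cv2.minAreaRect(t[:,:2].astype(np.float32)),np.linalg.lstsq(np.c_[t[:,:2]-t[:,:2].mean(0),np.ones(len(t))],t[:,2],rcond=None)[0])
E
```

```text
[ 0.55018232 -0.38128025  0.20167451] [ 0.61228935 -0.29012992  0.3242129 ]
-0.375 177 zmin 0.2050 zmax 0.3162 xmax 0.6064
-0.365 200 zmin 0.2036 zmax 0.3172 xmax 0.6074
-0.355 200 zmin 0.2038 zmax 0.3183 xmax 0.6081
-0.345 198 zmin 0.2027 zmax 0.3218 xmax 0.6087
-0.335 197 zmin 0.2034 zmax 0.3220 xmax 0.6092
-0.325 199 zmin 0.2062 zmax 0.3233 xmax 0.6094
-0.315 179 zmin 0.2017 zmax 0.3242 xmax 0.6101
-0.305 42 zmin 0.2052 zmax 0.3158 xmax 0.6104
-0.295 35 zmin 0.2565 zmax 0.2773 xmax 0.5902
top ((0.5792062282562256, -0.3454652726650238), (0.06825628876686096, 0.059957921504974365), 86.2970199584961) [-0.05933644  0.1143257   0.31574336]
```

```bash
python3 -m creep '[{"dx":-0.002,"dy":0.015,"dz":0.002,"rx":0.003,"ry":0,"rz":0,"gripper":0},{"dx":-0.003,"dy":0.03,"dz":0.003,"rx":0.003,"ry":0,"rz":0,"gripper":0},{"dx":-0.003,"dy":0.03,"dz":0.003,"rx":0.003,"ry":0,"rz":0,"gripper":0}]' 60
python3 -m creep '[{"dx":0,"dy":0.002,"dz":0,"rx":0,"ry":0,"rz":0,"gripper":0},{"dx":0,"dy":0.003,"dz":0,"rx":0,"ry":0,"rz":0,"gripper":0}]'
python3 -m creep '[{"dx":0,"dy":0.002,"dz":0,"rx":0,"ry":0,"rz":0,"gripper":0}]'
```

```text
time: 17.68
tool_pos: [0.5751, -0.2628, 0.2301]
tool_rot: [-1.619, 0.003, -0.06]
contact_force: [-0.0, 0.1, -5.2]
opening: 0.0219
time: 17.92
tool_pos: [0.5763, -0.2636, 0.2297]
tool_rot: [-1.622, -0.002, -0.06]
contact_force: [0.3, -0.0, -5.0]
opening: 0.0223
time: 18.05
tool_pos: [0.5763, -0.2636, 0.2277]
tool_rot: [-1.622, -0.002, -0.06]
contact_force: [0.3, -0.2, -4.0]
opening: 0.0221
```

```bash
python3 -m creep '[{"dx":0,"dy":0.0015,"dz":0,"rx":0,"ry":0,"rz":0,"gripper":0}]'
python3 -m creep '[{"dx":0,"dy":0.0015,"dz":0,"rx":0,"ry":0,"rz":0,"gripper":0}]'
```

```text
time: 18.18
tool_pos: [0.5761, -0.2636, 0.2259]
tool_rot: [-1.621, -0.001, -0.06]
contact_force: [-0.3, -0.3, -4.9]
opening: 0.0219
time: 18.3
tool_pos: [0.5762, -0.2636, 0.2244]
tool_rot: [-1.621, -0.001, -0.06]
contact_force: [-0.5, 1.1, -3.9]
opening: 0.0219
```

```bash
python3 -m creep '[{"dx":0,"dy":0.0015,"dz":0,"rx":0,"ry":0,"rz":0,"gripper":0}]'
```

```text
time: 18.42
tool_pos: [0.5763, -0.2635, 0.2233]
tool_rot: [-1.621, -0.002, -0.06]
contact_force: [-0.5, 3.4, -1.2]
opening: 0.0217
```

```bash
python3 -m creep '[{"dx":0,"dy":-0.03,"dz":-0.0015,"rx":0,"ry":0,"rz":0,"gripper":0},{"dx":0,"dy":-0.05,"dz":-0.0025,"rx":0,"ry":0,"rz":0,"gripper":0},{"dx":0,"dy":0.008,"dz":0.0004,"rx":0,"ry":0,"rz":0,"gripper":0},{"dx":0,"dy":-0.03,"dz":-0.0015,"rx":0,"ry":0,"rz":0,"gripper":0},{"dx":0,"dy":-0.03,"dz":-0.0015,"rx":0,"ry":0,"rz":0,"gripper":0}]' 60
python3 hm.py 11
```

```text
time: 19.05
tool_pos: [0.5775, -0.2646, 0.2557]
tool_rot: [-1.625, -0.007, -0.06]
contact_force: [0.6, -1.3, -4.8]
opening: 0.0218
ridge y(z) slope [-0.2499 -0.0147] x(z) [0.004  0.0007] n 11981  t 19.05 [ 0.5775 -0.2646  0.2557] [-1.6246 -0.0069 -0.0599] F [ 0.6 -1.3 -4.8] T [ 0.34 -0.09  0.03]
```

```bash
python3 go.py 0.576 -0.2625 0.232 -1.735 0 -0.06
```

```text
d [-0.0015  0.0225  0.003 ] r [-0.1114 -0.0006  0.0055] now [ 0.5772 -0.2644  0.2546] [-1.6236 -0.0055 -0.06  ] t 19.1
```

```bash
python3 -m creep '[{"dx":0,"dy":0,"dz":0.002,"rx":-0.05,"ry":0,"rz":0.003,"gripper":0},{"dx":-0.0015,"dy":0.01,"dz":0.003,"rx":-0.11,"ry":0,"rz":0.004,"gripper":0},{"dx":-0.0015,"dy":0.02,"dz":0.003,"rx":-0.11,"ry":0,"rz":0.004,"gripper":0},{"dx":-0.0015,"dy":0.022,"dz":0.003,"rx":-0.11,"ry":0,"rz":0.004,"gripper":0}]' 60
python3 hm.py 12;  python3 - <<'E'
from h import *
s,p,d,P=snap("scene","12"); print(s['tool_pos'],s['tool_rot'])
p=p.astype(int)
x,y,z=P[...,0],P[...,1],P[...,2]
m=(x>.55)&(x<.64)&(y>-.40)&(y<-.29)&(z>.14)&(z<.34)&(p[...,0]>p[...,2]+30)
n,l,st,_=cv2.connectedComponentsWithStats(m.astype(np.uint8),connectivity=4); m=l==1+np.argmax(st[1:,4])
Q=P[m]
for a in np.arange(-.39,-.29,.01):
    k=(Q[:,1]>a)&(Q[:,1]<a+.01); 
    if k.sum()>5: print(round(a+.005,3),k.sum(),"zmin %.4f zmax %.4f xmax %.4f"%(Q[k,2].min(),Q[k,2].max(),np.percentile(Q[k,0],95)))
crop("pics/scene12.png",80,170,230,310,5,"pics/c12.png")
E
```

```text
time: 19.6
tool_pos: [0.5745, -0.2617, 0.2296]
tool_rot: [-1.729, 0.005, -0.06]
contact_force: [-0.1, 0.2, -5.0]
opening: 0.0219
ridge y(z) slope [-0.2439 -0.0144] x(z) [0.0032 0.0008] n 11924  t 19.6 [ 0.5745 -0.2617  0.2296] [-1.7294  0.0045 -0.0605] F [-0.1  0.2 -5. ] T [0.37 0.   0.02]
[ 0.57458125 -0.26198292  0.22985637] [-1.729859    0.00410852 -0.06082407]
-0.375 126 zmin 0.1772 zmax 0.2815 xmax 0.6012
-0.365 179 zmin 0.1700 zmax 0.2845 xmax 0.6017
-0.355 180 zmin 0.1690 zmax 0.2841 xmax 0.6022
-0.345 184 zmin 0.1684 zmax 0.2857 xmax 0.6030
-0.335 182 zmin 0.1515 zmax 0.2870 xmax 0.6035
-0.325 186 zmin 0.1699 zmax 0.2892 xmax 0.6043
-0.315 177 zmin 0.1690 zmax 0.2910 xmax 0.6051
-0.305 60 zmin 0.1688 zmax 0.2864 xmax 0.6056
-0.295 33 zmin 0.2216 zmax 0.2417 xmax 0.5849
```

View pics/c12.png

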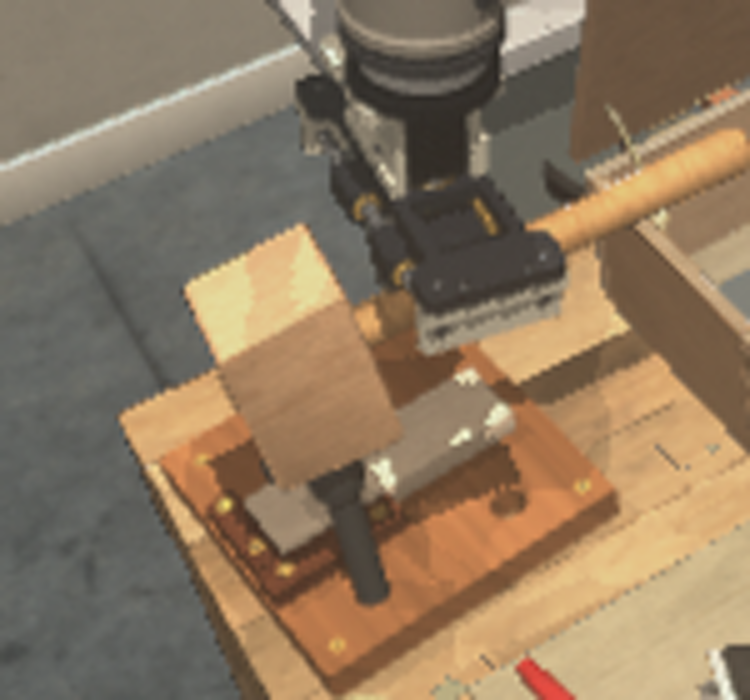

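```bash
python3 -m creep '[{"dx":0.0025,"dy":0.003,"dz":0.003,"rx":0,"ry":0,"rz":-0.003,"gripper":0},{"dx":0.0025,"dy":0.006,"dz":0.004,"rx":0,"ry":0,"rz":-0.003,"gripper":0},{"dx":0.0025,"dy":0.008,"dz":0.0045,"rx":0,"ry":0,"rz":-0.003,"gripper":0}]' 60
python3 -m creep '[{"dx":0,"dy":0.0015,"dz":0.0002,"rx":0,"ry":0,"rz":0,"gripper":0}]'
```

```text
time: 20.08
tool_pos: [0.5774, -0.2586, 0.222]
tool_rot: [-1.731, 0.0, -0.06]
contact_force: [0.9, 0.2, -4.5]
opening: 0.0217
time: 20.2
tool_pos: [0.5774, -0.2587, 0.2206]
tool_rot: [-1.731, 0.0, -0.06]
contact_force: [-0.2, 0.1, -5.6]
opening: 0.0218
```

```bash
python3 -m creep '[{"dx":0,"dy":0.0015,"dz":0.0002,"rx":0,"ry":0,"rz":0,"gripper":0}]'
```

```text
time: 20.32
tool_pos: [0.5774, -0.2588, 0.2192]
tool_rot: [-1.731, 0.0, -0.06]
contact_force: [-0.5, -0.0, -4.5]
opening: 0.022
```

```bash
python3 -m creep '[{"dx":0,"dy":0.0015,"dz":0.0002,"rx":0,"ry":0,"rz":0,"gripper":0}]'
```

```text
time: 20.45
tool_pos: [0.5774, -0.2589, 0.2176]
tool_rot: [-1.731, 0.0, -0.06]
contact_force: [-0.3, -0.6, -4.7]
opening: 0.0219
```

```bash
python3 -m creep '[{"dx":0,"dy":-0.01,"dz":-0.0016,"rx":0,"ry":0,"rz":0,"gripper":0},{"dx":0,"dy":-0.028,"dz":-0.0045,"rx":0,"ry":0,"rz":0,"gripper":0},{"dx":0,"dy":-0.044,"dz":-0.007,"rx":0,"ry":0,"rz":0,"gripper":0},{"dx":0,"dy":-0.048,"dz":-0.0077,"rx":0,"ry":0,"rz":0,"gripper":0},{"dx":0,"dy":0.012,"dz":0.002,"rx":0,"ry":0,"rz":0,"gripper":0}]' 60
python3 -m creep '[{"dx":0,"dy":-0.003,"dz":-0.0005,"rx":0,"ry":0,"rz":0,"gripper":0}]'
python3 -m creep '[{"dx":0,"dy":-0.009,"dz":-0.0015,"rx":0,"ry":0,"rz":0,"gripper":0}]'
python3 hm.py 13
```

```text
time: 21.08
tool_pos: [0.5807, -0.2605, 0.2111]
tool_rot: [-1.737, -0.013, -0.06]
contact_force: [1.1, 8.1, 1.7]
opening: 0.0218
time: 21.2
tool_pos: [0.5749, -0.2576, 0.2042]
tool_rot: [-1.727, 0.009, -0.06]
contact_force: [0.4, -0.2, -6.1]
opening: 0.0216
time: 21.32
tool_pos: [0.5775, -0.259, 0.2189]
tool_rot: [-1.731, 0.001, -0.06]
contact_force: [-0.6, 0.1, -3.5]
opening: 0.0216
ridge y(z) slope [-0.2484 -0.015 ] x(z) [0.001  0.0008] n 12030  t 21.32 [ 0.5775 -0.259   0.2189] [-1.7312e+00  5.0000e-04 -6.0000e-02] F [-0.6  0.1 -3.5] T [0.35 0.05 0.02]
```

```bash
python3 -m creep '[{"dx":0,"dy":0.007,"dz":0.001,"rx":0,"ry":0,"rz":0,"gripper":0},{"dx":0,"dy":0.010,"dz":0.0016,"rx":0,"ry":0,"rz":0,"gripper":0},{"dx":0,"dy":0.011,"dz":0.0017,"rx":0,"ry":0,"rz":0,"gripper":0}]' 60
python3 -m creep '[{"dx":0,"dy":0.0015,"dz":0.0002,"rx":0,"ry":0,"rz":0,"gripper":0}]'
```

```text
time: 21.75
tool_pos: [0.5771, -0.2588, 0.2061]
tool_rot: [-1.731, 0.001, -0.06]
contact_force: [-0.6, 0.1, -5.3]
opening: 0.0217
time: 21.88
tool_pos: [0.5774, -0.259, 0.2049]
tool_rot: [-1.731, 0.0, -0.06]
contact_force: [-0.7, -1.0, -5.4]
opening: 0.0215
```

```bash
python3 -m creep '[{"dx":0,"dy":0.0015,"dz":0.0002,"rx":0,"ry":0,"rz":0,"gripper":0}]'
```

```text
time: 22.0
tool_pos: [0.5774, -0.259, 0.2034]
tool_rot: [-1.731, 0.0, -0.06]
contact_force: [-0.2, -0.1, -4.8]
opening: 0.0217
```

```bash
python3 -m creep '[{"dx":0,"dy":0.0015,"dz":0.0002,"rx":0,"ry":0,"rz":0,"gripper":0}]'
```

```text
time: 22.12
tool_pos: [0.5774, -0.259, 0.2019]
tool_rot: [-1.731, 0.0, -0.06]
contact_force: [0.3, 0.5, -4.0]
opening: 0.0218
```

```bash
python3 -m creep '[{"dx":0,"dy":0.0015,"dz":0.0002,"rx":0,"ry":0,"rz":0,"gripper":0}]'
```

```text
time: 22.25
tool_pos: [0.5775, -0.259, 0.2008]
tool_rot: [-1.731, -0.001, -0.06]
contact_force: [-0.6, 2.2, -0.8]
opening: 0.0216
```

```bash
python3 -m creep '[{"dx":0,"dy":0.0015,"dz":0.0002,"rx":0,"ry":0,"rz":0,"gripper":0}]'
```

```text
time: 22.38
tool_pos: [0.5777, -0.2589, 0.1997]
tool_rot: [-1.731, -0.001, -0.06]
contact_force: [0.6, 4.1, 0.8]
opening: 0.0221
```

```bash
python3 -m creep '[{"dx":0,"dy":-0.01,"dz":-0.0016,"rx":0,"ry":0,"rz":0,"gripper":0},{"dx":0,"dy":-0.024,"dz":-0.0039,"rx":0,"ry":0,"rz":0,"gripper":0},{"dx":0,"dy":-0.028,"dz":-0.0045,"rx":0,"ry":0,"rz":0,"gripper":0},{"dx":0,"dy":0.003,"dz":0.0005,"rx":0,"ry":0,"rz":0,"gripper":0},{"dx":0,"dy":-0.002,"dz":-0.0003,"rx":0,"ry":0,"rz":0,"gripper":0},{"dx":0,"dy":-0.004,"dz":-0.0006,"rx":0,"ry":0,"rz":0,"gripper":0},{"dx":0,"dy":-0.001,"dz":-0.0002,"rx":0,"ry":0,"rz":0,"gripper":0}]' 60
python3 hm.py 14
python3 -m creep '[{"dx":0,"dy":0.0015,"dz":0.0002,"rx":0,"ry":0,"rz":0,"gripper":0}]'
```

```text
time: 23.25
tool_pos: [0.5779, -0.2595, 0.2015]
tool_rot: [-1.732, -0.002, -0.06]
contact_force: [0.7, -0.0, -5.0]
opening: 0.022
ridge y(z) slope [-0.2482 -0.0152] x(z) [0.0003 0.0009] n 12053  t 23.25 [ 0.5779 -0.2595  0.2015] [-1.7322 -0.0022 -0.06  ] F [ 0.7 -0.  -5. ] T [ 0.37  0.   -0.06]
time: 23.42
tool_pos: [0.5773, -0.2592, 0.1987]
tool_rot: [-1.731, 0.0, -0.06]
contact_force: [1.2, -0.8, -4.8]
opening: 0.0218
```

```bash
python3 -m creep '[{"dx":0,"dy":0.0015,"dz":0.0002,"rx":0,"ry":0,"rz":0,"gripper":0}]'
```

```text
time: 23.55
tool_pos: [0.5773, -0.2592, 0.1969]
tool_rot: [-1.731, 0.0, -0.06]
contact_force: [-0.1, 0.8, -3.2]
opening: 0.0217
```

```bash
python3 -m creep '[{"dx":0,"dy":0.0015,"dz":0.0002,"rx":0,"ry":0,"rz":0,"gripper":0}]'
```

```text
time: 23.68
tool_pos: [0.5775, -0.2592, 0.1958]
tool_rot: [-1.731, -0.0, -0.06]
contact_force: [0.1, 2.2, -0.0]
opening: 0.0216
```

```bash
python3 -m creep '[{"dx":0,"dy":-0.01,"dz":-0.0016,"rx":0,"ry":0,"rz":0,"gripper":0},{"dx":0,"dy":-0.024,"dz":-0.0039,"rx":0,"ry":0,"rz":0,"gripper":0},{"dx":0,"dy":-0.028,"dz":-0.0045,"rx":0,"ry":0,"rz":0,"gripper":0},{"dx":0,"dy":0.0022,"dz":0.0004,"rx":0,"ry":0,"rz":0,"gripper":0},{"dx":0,"dy":-0.002,"dz":-0.0003,"rx":0,"ry":0,"rz":0,"gripper":0},{"dx":0,"dy":-0.003,"dz":-0.0005,"rx":0,"ry":0,"rz":0,"gripper":0},{"dx":0,"dy":0.001,"dz":0.0002,"rx":0,"ry":0,"rz":0,"gripper":0}]' 60
python3 -m creep '[{"dx":0,"dy":0.001,"dz":0.0002,"rx":0,"ry":0,"rz":0,"gripper":0}]'
```

```text
time: 24.55
tool_pos: [0.578, -0.2596, 0.1959]
tool_rot: [-1.732, -0.002, -0.06]
contact_force: [0.5, 0.2, -4.5]
opening: 0.0215
time: 24.68
tool_pos: [0.5773, -0.2592, 0.1936]
tool_rot: [-1.731, 0.0, -0.06]
contact_force: [0.7, 1.0, -3.6]
opening: 0.0218
```

```bash
python3 -m creep '[{"dx":0,"dy":0.001,"dz":0.0002,"rx":0,"ry":0,"rz":0,"gripper":0}]'
```

```text
time: 24.8
tool_pos: [0.5775, -0.2591, 0.1928]
tool_rot: [-1.731, -0.0, -0.06]
contact_force: [-0.3, 1.5, -1.1]
opening: 0.0219
```

```bash
python3 -m creep '[{"dx":0,"dy":-0.01,"dz":-0.0016,"rx":0,"ry":0,"rz":0,"gripper":0},{"dx":0,"dy":-0.024,"dz":-0.0039,"rx":0,"ry":0,"rz":0,"gripper":0},{"dx":0,"dy":-0.028,"dz":-0.0045,"rx":0,"ry":0,"rz":0,"gripper":0},{"dx":0,"dy":0.0022,"dz":0.0004,"rx":0,"ry":0,"rz":0,"gripper":0},{"dx":0,"dy":-0.002,"dz":-0.0003,"rx":0,"ry":0,"rz":0,"gripper":0},{"dx":0,"dy":-0.003,"dz":-0.0005,"rx":0,"ry":0,"rz":0,"gripper":0},{"dx":0,"dy":0.001,"dz":0.0002,"rx":0,"ry":0,"rz":0,"gripper":0}]' 60
python3 -m creep '[{"dx":0,"dy":0.001,"dz":0.0002,"rx":0,"ry":0,"rz":0,"gripper":0}]'
```

```text
time: 25.68
tool_pos: [0.578, -0.2595, 0.1928]
tool_rot: [-1.732, -0.002, -0.06]
contact_force: [1.0, 0.0, -6.0]
opening: 0.0217
time: 25.8
tool_pos: [0.5773, -0.2591, 0.1905]
tool_rot: [-1.731, 0.0, -0.06]
contact_force: [-0.0, 0.5, -3.8]
opening: 0.0217
```

```bash
python3 -m creep '[{"dx":0,"dy":0.001,"dz":0.0002,"rx":0,"ry":0,"rz":0,"gripper":0}]'
```

```text
time: 25.92
tool_pos: [0.5775, -0.259, 0.1897]
tool_rot: [-1.731, -0.0, -0.06]
contact_force: [0.3, 2.0, -1.7]
opening: 0.0216
```

```bash
python3 -m creep '[{"dx":0,"dy":-0.01,"dz":-0.0016,"rx":0,"ry":0,"rz":0,"gripper":0},{"dx":0,"dy":-0.024,"dz":-0.0039,"rx":0,"ry":0,"rz":0,"gripper":0},{"dx":0,"dy":-0.028,"dz":-0.0045,"rx":0,"ry":0,"rz":0,"gripper":0},{"dx":0,"dy":0.0022,"dz":0.0004,"rx":0,"ry":0,"rz":0,"gripper":0},{"dx":0,"dy":-0.002,"dz":-0.0003,"rx":0,"ry":0,"rz":0,"gripper":0},{"dx":0,"dy":-0.003,"dz":-0.0005,"rx":0,"ry":0,"rz":0,"gripper":0},{"dx":0,"dy":0.001,"dz":0.0002,"rx":0,"ry":0,"rz":0,"gripper":0}]' 60
python3 hm.py 15
python3 -m creep '[{"dx":0,"dy":0.001,"dz":0.0002,"rx":0,"ry":0,"rz":0,"gripper":0}]'
```

```text
time: 26.8
tool_pos: [0.578, -0.2594, 0.1898]
tool_rot: [-1.732, -0.002, -0.06]
contact_force: [-0.3, 0.4, -6.3]
opening: 0.0219
ridge y(z) slope [-0.2472 -0.0153] x(z) [0.0007 0.0009] n 12061  t 26.8 [ 0.578  -0.2594  0.1898] [-1.7323 -0.0023 -0.06  ] F [-0.3  0.4 -6.3] T [0.39 0.03 0.01]
time: 26.98
tool_pos: [0.5773, -0.2589, 0.1875]
tool_rot: [-1.731, 0.0, -0.06]
contact_force: [-0.3, 0.3, -4.2]
opening: 0.0215
```

```bash
python3 -m creep '[{"dx":0,"dy":0.001,"dz":0.0002,"rx":0,"ry":0,"rz":0,"gripper":0}]'
```

```text
time: 27.1
tool_pos: [0.5775, -0.2589, 0.1867]
tool_rot: [-1.731, -0.0, -0.06]
contact_force: [0.8, 2.1, -1.6]
opening: 0.0218
```

```bash
python3 -m creep '[{"dx":0,"dy":-0.01,"dz":-0.0016,"rx":0,"ry":0,"rz":0,"gripper":0},{"dx":0,"dy":-0.02,"dz":-0.0032,"rx":0,"ry":0,"rz":0,"gripper":0},{"dx":0,"dy":-0.024,"dz":-0.0039,"rx":0,"ry":0,"rz":0,"gripper":0},{"dx":0,"dy":0.0018,"dz":0.0003,"rx":0,"ry":0,"rz":0,"gripper":0},{"dx":0,"dy":-0.002,"dz":-0.0003,"rx":0,"ry":0,"rz":0,"gripper":0},{"dx":0,"dy":-0.003,"dz":-0.0005,"rx":0,"ry":0,"rz":0,"gripper":0},{"dx":0,"dy":0.001,"dz":0.0002,"rx":0,"ry":0,"rz":0,"gripper":0}]' 60
python3 -m creep '[{"dx":0,"dy":0.001,"dz":0.0002,"rx":0,"ry":0,"rz":0,"gripper":0}]'
```

```text
time: 27.98
tool_pos: [0.5779, -0.2592, 0.1866]
tool_rot: [-1.732, -0.002, -0.06]
contact_force: [1.0, 0.7, -4.4]
opening: 0.0219
time: 28.1
tool_pos: [0.5775, -0.2588, 0.1845]
tool_rot: [-1.731, -0.0, -0.06]
contact_force: [-1.2, 1.1, -2.1]
opening: 0.022
```

```bash
python3 -m creep '[{"dx":0,"dy":0.001,"dz":0.0002,"rx":0,"ry":0,"rz":0,"gripper":0}]'
```

```text
time: 28.22
tool_pos: [0.5776, -0.2587, 0.1838]
tool_rot: [-1.731, -0.001, -0.06]
contact_force: [-0.4, 2.6, 0.4]
opening: 0.0216
```

```bash
python3 -m creep '[{"dx":0,"dy":-0.01,"dz":-0.0016,"rx":0,"ry":0,"rz":0,"gripper":0},{"dx":0,"dy":-0.02,"dz":-0.0032,"rx":0,"ry":0,"rz":0,"gripper":0},{"dx":0,"dy":-0.024,"dz":-0.0039,"rx":0,"ry":0,"rz":0,"gripper":0},{"dx":0,"dy":0,"dz":0,"rx":0,"ry":0,"rz":0,"gripper":0},{"dx":0,"dy":-0.003,"dz":-0.0005,"rx":0,"ry":0,"rz":0,"gripper":0},{"dx":0,"dy":-0.004,"dz":-0.0006,"rx":0,"ry":0,"rz":0,"gripper":0},{"dx":0,"dy":-0.001,"dz":-0.0002,"rx":0,"ry":0,"rz":0,"gripper":0}]' 60
python3 -m creep '[{"dx":0,"dy":0.001,"dz":0.0002,"rx":0,"ry":0,"rz":0,"gripper":0}]'
```

```text
time: 29.1
tool_pos: [0.5778, -0.2591, 0.1853]
tool_rot: [-1.732, -0.001, -0.06]
contact_force: [-0.9, 0.8, -6.1]
opening: 0.022
time: 29.22
tool_pos: [0.5776, -0.2587, 0.1837]
tool_rot: [-1.731, -0.001, -0.06]
contact_force: [1.0, 3.0, -1.0]
opening: 0.0214
```

```bash
python3 -m creep '[{"dx":0,"dy":0.001,"dz":0.0002,"rx":0,"ry":0,"rz":0,"gripper":0}]'
```

```text
time: 29.35
tool_pos: [0.5777, -0.2586, 0.1829]
tool_rot: [-1.731, -0.001, -0.06]
contact_force: [1.4, 2.8, 0.7]
opening: 0.0217
```

```bash
python3 -m creep '[{"dx":0,"dy":-0.01,"dz":-0.0016,"rx":0,"ry":0,"rz":0,"gripper":0},{"dx":0,"dy":-0.02,"dz":-0.0032,"rx":0,"ry":0,"rz":0,"gripper":0},{"dx":0,"dy":-0.024,"dz":-0.0039,"rx":0,"ry":0,"rz":0,"gripper":0},{"dx":0,"dy":0,"dz":0,"rx":0,"ry":0,"rz":0,"gripper":0},{"dx":0,"dy":-0.003,"dz":-0.0005,"rx":0,"ry":0,"rz":0,"gripper":0},{"dx":0,"dy":-0.004,"dz":-0.0006,"rx":0,"ry":0,"rz":0,"gripper":0},{"dx":0,"dy":-0.002,"dz":-0.0003,"rx":0,"ry":0,"rz":0,"gripper":0}]' 60
python3 hm.py 16
python3 -m creep '[{"dx":0,"dy":0.001,"dz":0.0002,"rx":0,"ry":0,"rz":0,"gripper":0}]'
```

```text
time: 30.22
tool_pos: [0.5776, -0.259, 0.1851]
tool_rot: [-1.732, -0.001, -0.06]
contact_force: [0.6, -0.0, -5.8]
opening: 0.0216
ridge y(z) slope [-0.2486 -0.015 ] x(z) [0.     0.0009] n 12045  t 30.23 [ 0.5776 -0.259   0.1851] [-1.7316e+00 -9.0000e-04 -6.0100e-02] F [ 0.6 -0.  -5.8] T [0.4  0.05 0.  ]
time: 30.4
tool_pos: [0.5776, -0.2587, 0.1837]
tool_rot: [-1.731, -0.001, -0.06]
contact_force: [0.4, 1.5, -1.7]
opening: 0.0218
```

```bash
python3 -m creep '[{"dx":0,"dy":0.001,"dz":0.0002,"rx":0,"ry":0,"rz":0,"gripper":0}]'
```

```text
time: 30.52
tool_pos: [0.5777, -0.2585, 0.1828]
tool_rot: [-1.731, -0.001, -0.06]
contact_force: [-0.2, 2.5, 0.9]
opening: 0.0221
```

```bash
python3 - <<'E'
from h import *
def meas(n,t):
    P=cloud(n,np.load(f"pics/{n}{t}.npy")); z=P[...,2]; p=cv2.imread(f"pics/{n}{t}.png")[:,:,::-1].astype(int)
    x,y=P[...,0],P[...,1]
    h=(abs(x-.5737)<.010)&(abs(y+.3373)<.010)&(z>.1)&(z<.18)&(p.min(-1)>110)
    c=(abs(x-.494)<.09)&(abs(y+.346)<.05)&(z>.05)&(z<.2)&(p[...,0]-p[...,2]>60)&(p[...,0]>150)
    pd=(abs(x-.494)<.03)&(abs(y+.346)<.03)&(z>.05)&(z<.2)
    print(n,t,"head",h.sum(),np.median(z[h]).round(4),z[h].std().round(4),"yellow",c.sum(),np.median(P[c],0).round(4),z[c].std().round(4),"pad",pd.sum(),np.percentile(z[pd],[10,50,90]).round(4))
for t in (0,5,9): meas("scene",t)
E
```

```text
scene 0 head 40 0.163 0.0015 yellow 25 [ 0.4993 -0.3454  0.1469] 0.0019 pad 129 [0.0854 0.1234 0.1467]
scene 5 head 45 0.1637 0.0016 yellow 26 [ 0.4994 -0.3457  0.1461] 0.0019 pad 130 [0.0862 0.1226 0.146 ]
scene 9 head 43 0.1634 0.0016 yellow 10 [ 0.5046 -0.3458  0.1473] 0.0013 pad 130 [0.0862 0.123  0.1465]
```

```bash
python3 -m creep '[{"dx":0,"dy":-0.01,"dz":-0.0016,"rx":0,"ry":0,"rz":0,"gripper":0},{"dx":0,"dy":-0.03,"dz":-0.0048,"rx":0,"ry":0,"rz":0,"gripper":0},{"dx":0,"dy":-0.06,"dz":-0.0097,"rx":0,"ry":0,"rz":0,"gripper":0},{"dx":0,"dy":-0.09,"dz":-0.0145,"rx":0,"ry":0,"rz":0,"gripper":0},{"dx":0,"dy":-0.12,"dz":-0.0193,"rx":0,"ry":0,"rz":0,"gripper":0},{"dx":0,"dy":-0.13,"dz":-0.021,"rx":0,"ry":0,"rz":0,"gripper":0},{"dx":0,"dy":-0.13,"dz":-0.021,"rx":0,"ry":0,"rz":0,"gripper":0}]' 60
python3 - <<'E'
from h import *
D=[]
for i in range(8):
    p,d=read_camera("scene"); D.append(d)
cv2.imwrite("pics/scene17.png",p[:,:,::-1]); np.save("pics/sceneS17.npy",np.array(D)); np.save("pics/scene17.npy",np.mean(D,0))
D=np.array(D); print("per-pixel std in time",np.median(D.std(0)[240:290,110:180])); print(status.observe()['time'])
crop("pics/scene17.png",100,220,220,310,6,"pics/c17.png")
def meas(n,t):
    P=cloud(n,np.load(f"pics/{n}{t}.npy")); z=P[...,2]; p=cv2.imread(f"pics/{n}{t}.png")[:,:,::-1].astype(int)
    x,y=P[...,0],P[...,1]
    h=(abs(x-.5737)<.010)&(abs(y+.3373)<.010)&(z>.1)&(z<.18)&(p.min(-1)>100)
    c=(abs(x-.494)<.09)&(abs(y+.346)<.05)&(z>.05)&(z<.2)&(p[...,0]-p[...,2]>60)&(p[...,0]>150)
    print(n,t,"head",h.sum(),np.median(z[h]).round(4),np.mean(z[h]).round(4),"yellow",c.sum(),np.median(P[c],0).round(4),z[c].mean().round(4))
for t in (0,5,9,17): meas("scene",t)
E
```

```text
time: 31.4
tool_pos: [0.5773, -0.2588, 0.3139]
tool_rot: [-1.731, -0.0, -0.06]
contact_force: [-0.4, -0.2, -5.9]
opening: 0.022
per-pixel std in time 0.0023622022
31.8
scene 0 head 40 0.163 0.1632 yellow 25 [ 0.4993 -0.3454  0.1469] 0.1466
scene 5 head 45 0.1637 0.1637 yellow 26 [ 0.4994 -0.3457  0.1461] 0.146
scene 9 head 43 0.1634 0.1635 yellow 10 [ 0.5046 -0.3458  0.1473] 0.147
scene 17 head 42 0.1242 0.1242 yellow 7 [ 0.4853 -0.3483  0.1316] 0.124
```

View pics/c17.png

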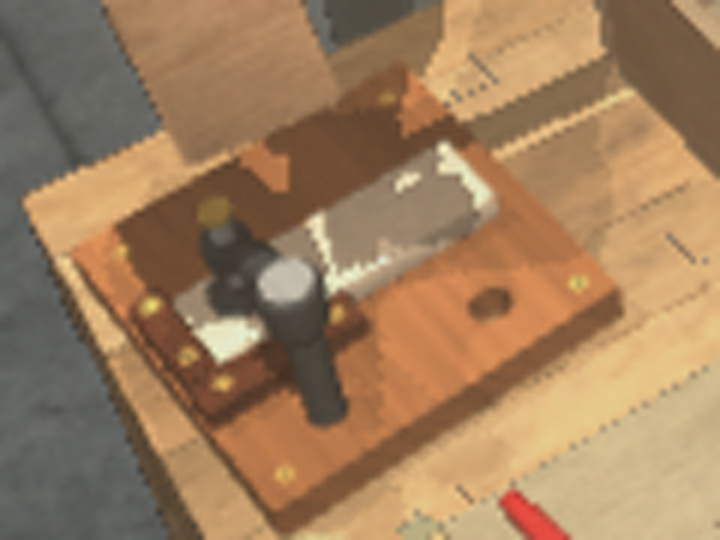

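```bash
python3 - <<'E'
from h import *
def reg(P,cx,cy,r,zl,zh):
    x,y,z=P[...,0],P[...,1],P[...,2]; m=((x-cx)**2+(y-cy)**2<r*r)&(z>zl)&(z<zh); return z[m],m
def rep(t,P,dz):
    o=[]
    for r in (.006,.008):
        a,m=reg(P,.4985,-.3455,r,.138-dz,.158-dz); o.append((len(a),a.mean().round(5)))
    h,_=reg(P,.5737,-.3373,.009,.155-dz,.172-dz)
    # arm mid
    b,_=reg(P,.536,-.3415,.010,.12-dz,.165-dz)
    print(t,"yellow",o,"head",len(h),h.mean().round(5),"arm",len(b),b.mean().round(5))
for t in (0,5,9): rep(t,cloud("scene",np.load(f"pics/scene{t}.npy")),0)
S=np.load("pics/sceneS17.npy")
for d in (S[:4].mean(0),S[4:].mean(0),S.mean(0)): rep(17,cloud("scene",d),.039)
B=np.mean([np.load(f"pics/scene{t}.npy") for t in (0,5,9)],0); rep("base",cloud("scene",B),0)
E
```

```text
0 yellow [(12, np.float64(0.14626)), (20, np.float64(0.14563))] head 26 0.16325 arm 22 0.15061
5 yellow [(14, np.float64(0.14615)), (22, np.float64(0.14583))] head 28 0.16366 arm 20 0.15056
9 yellow [(13, np.float64(0.14623)), (19, np.float64(0.14577))] head 28 0.16333 arm 22 0.15093
17 yellow [(9, np.float64(0.10819)), (18, np.float64(0.10802))] head 29 0.12418 arm 21 0.11109
17 yellow [(9, np.float64(0.10782)), (18, np.float64(0.10809))] head 28 0.1245 arm 19 0.11099
17 yellow [(9, np.float64(0.10801)), (18, np.float64(0.10805))] head 28 0.12433 arm 21 0.11103
base yellow [(10, np.float64(0.14568)), (22, np.float64(0.14559))] head 26 0.16339 arm 19 0.1507
```

```bash
python3 -m creep '[{"dx":0,"dy":0.02,"dz":0.0032,"rx":0,"ry":0,"rz":0,"gripper":0},{"dx":0,"dy":0.06,"dz":0.0097,"rx":0,"ry":0,"rz":0,"gripper":0},{"dx":0,"dy":0.095,"dz":0.0153,"rx":0,"ry":0,"rz":0,"gripper":0},{"dx":0,"dy":0.115,"dz":0.0186,"rx":0,"ry":0,"rz":0,"gripper":0},{"dx":0,"dy":0.125,"dz":0.0202,"rx":0,"ry":0,"rz":0,"gripper":0},{"dx":0,"dy":0.128,"dz":0.0207,"rx":0,"ry":0,"rz":0,"gripper":0},{"dx":0,"dy":0.130,"dz":0.021,"rx":0,"ry":0,"rz":0,"gripper":0},{"dx":0,"dy":0.130,"dz":0.021,"rx":0,"ry":0,"rz":0,"gripper":0}]' 60
python3 -m creep '[{"dx":0,"dy":0.001,"dz":0.0002,"rx":0,"ry":0,"rz":0,"gripper":0}]'
python3 -m creep '[{"dx":0,"dy":0.001,"dz":0.0002,"rx":0,"ry":0,"rz":0,"gripper":0}]'
python3 -m creep '[{"dx":0,"dy":0.001,"dz":0.0002,"rx":0,"ry":0,"rz":0,"gripper":0}]'
```

```text
time: 32.8
tool_pos: [0.5779, -0.2589, 0.1834]
tool_rot: [-1.732, -0.002, -0.06]
contact_force: [-0.2, 1.0, -2.0]
opening: 0.0219
time: 32.92
tool_pos: [0.578, -0.2586, 0.1824]
tool_rot: [-1.732, -0.002, -0.06]
contact_force: [0.3, 3.7, 2.4]
opening: 0.0215
time: 33.05
tool_pos: [0.5781, -0.2582, 0.1814]
tool_rot: [-1.731, -0.002, -0.06]
contact_force: [-0.2, 5.8, 5.3]
opening: 0.0218
time: 33.17
tool_pos: [0.5782, -0.2579, 0.1807]
tool_rot: [-1.731, -0.003, -0.059]
contact_force: [-0.8, 8.5, 8.9]
opening: 0.0218
```

```bash
python3 -m creep '[{"dx":0,"dy":0.001,"dz":0.0002,"rx":0,"ry":0,"rz":0,"gripper":0}]'
python3 -m creep '[{"dx":0,"dy":0.0007,"dz":0.0001,"rx":0,"ry":0,"rz":0,"gripper":0}]'
```

```text
time: 33.3
tool_pos: [0.5784, -0.2575, 0.1801]
tool_rot: [-1.731, -0.003, -0.059]
contact_force: [-0.0, 9.7, 9.1]
opening: 0.022
time: 33.42
tool_pos: [0.5785, -0.2572, 0.1797]
tool_rot: [-1.731, -0.003, -0.059]
contact_force: [-0.7, 11.0, 11.4]
opening: 0.0218
```

```bash
python3 -m creep '[{"dx":0,"dy":0.001,"dz":0.0002,"rx":0,"ry":0,"rz":0,"gripper":0}]'
python3 -m creep '[{"dx":0,"dy":0.001,"dz":0.0002,"rx":0,"ry":0,"rz":0,"gripper":0}]'
python3 hm.py 18
```

```text
time: 33.55
tool_pos: [0.5787, -0.257, 0.179]
tool_rot: [-1.731, -0.004, -0.059]
contact_force: [-1.0, 12.3, 12.3]
opening: 0.0216
time: 33.67
tool_pos: [0.5789, -0.2566, 0.1784]
tool_rot: [-1.73, -0.005, -0.059]
contact_force: [-1.9, 15.1, 15.3]
opening: 0.0219
ridge y(z) slope [-0.1694 -0.0139] x(z) [0.0098 0.0008] n 11238  t 33.67 [ 0.5789 -0.2566  0.1784] [-1.7302 -0.0047 -0.0589] F [-1.9 15.1 15.3] T [ 1.62  0.41 -0.19]
```

```bash
python3 -m creep '[{"dx":0,"dy":-0.008,"dz":-0.0013,"rx":0,"ry":0,"rz":0,"gripper":0},{"dx":0,"dy":-0.025,"dz":-0.004,"rx":0,"ry":0,"rz":0,"gripper":0},{"dx":0,"dy":-0.055,"dz":-0.0089,"rx":0.02,"ry":0,"rz":0,"gripper":0},{"dx":0,"dy":-0.09,"dz":-0.0145,"rx":0.04,"ry":0,"rz":0,"gripper":0},{"dx":0,"dy":-0.125,"dz":-0.02,"rx":0.06,"ry":0,"rz":0,"gripper":0},{"dx":0,"dy":-0.155,"dz":-0.025,"rx":0.08,"ry":0,"rz":0,"gripper":0},{"dx":0,"dy":-0.175,"dz":-0.028,"rx":0.08,"ry":0,"rz":0,"gripper":0},{"dx":0,"dy":-0.18,"dz":-0.029,"rx":0.08,"ry":0,"rz":0,"gripper":0}]' 60
python3 hm.py 19
python3 - <<'E'
from h import *
D=[]
for i in range(10):
    p,d=read_camera("scene"); D.append(d)
cv2.imwrite("pics/scene19.png",p[:,:,::-1]); np.save("pics/sceneS19.npy",np.array(D))
crop("pics/scene19.png",100,220,220,310,6,"pics/c19.png")
def reg(P,cx,cy,r,zl,zh):
    x,y,z=P[...,0],P[...,1],P[...,2]; m=((x-cx)**2+(y-cy)**2<r*r)&(z>zl)&(z<zh); return z[m],m
for d in (np.mean(D[:5],0),np.mean(D[5:],0),np.mean(D,0)):
    P=cloud("scene",d); dz=.039
    print([ (len(a),a.mean().round(5)) for a in (reg(P,.4985,-.3455,r,.138-dz,.158-dz)[0] for r in (.006,.008))],"head",reg(P,.5737,-.3373,.009,.155-dz,.172-dz)[0].mean())
E
python3 go.py 0.579 -0.2636 0.44 -1.649 0 -0.06;python3 go.py 0.5942 0.42 0.44 -1.649 0 -0.06
```

```text
time: 34.72
tool_pos: [0.5775, -0.2591, 0.3584]
tool_rot: [-1.652, -0.001, -0.061]
contact_force: [0.9, -0.1, -6.8]
opening: 0.0219
ridge y(z) slope [-0.2429 -0.0151] x(z) [0.0048 0.0009] n 11979  t 34.73 [ 0.5775 -0.2591  0.3584] [-1.6522e+00 -1.0000e-03 -6.0600e-02] F [ 0.9 -0.1 -6.8] T [0.32 0.01 0.  ]
[(9, np.float64(0.10796)), (18, np.float64(0.10763))] head 0.12403947509134956
[(10, np.float64(0.10808)), (17, np.float64(0.10784))] head 0.12406863392947193
[(9, np.float64(0.10797)), (14, np.float64(0.10787))] head 0.12401042222237475
d [ 0.0018 -0.0819 -0.0118] r [ 0.002   0.0002 -0.0006] now [ 0.5774 -0.2583  0.3574] [-1.651e+00  6.000e-04 -5.980e-02] t 35.27
d [-0.0239 -0.1367  0.6693] r [ 0.002   0.0002 -0.0006] now [ 0.5774 -0.2583  0.3574] [-1.651e+00  6.000e-04 -5.980e-02] t 35.27
```

View pics/c19.png

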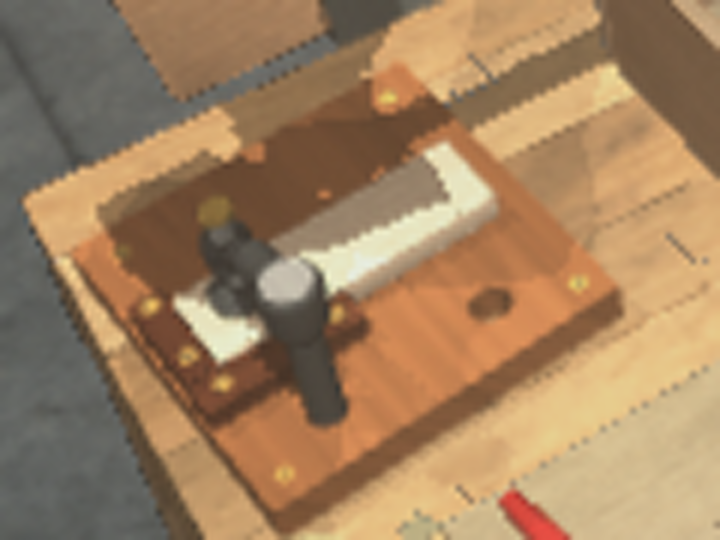

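```bash
python3 go.py 0.577 -0.2588 0.207 -1.731 0 -0.06
```

```text
d [-0.0003  0.1499  0.0115] r [-0.08    0.0002 -0.0006] now [ 0.5774 -0.2583  0.3574] [-1.651e+00  6.000e-04 -5.980e-02] t 35.27
```

```bash
python3 -m creep '[{"dx":0,"dy":0.03,"dz":0.002,"rx":-0.02,"ry":0,"rz":0,"gripper":0},{"dx":0,"dy":0.075,"dz":0.006,"rx":-0.05,"ry":0,"rz":0,"gripper":0},{"dx":0,"dy":0.115,"dz":0.009,"rx":-0.08,"ry":0,"rz":0,"gripper":0},{"dx":0,"dy":0.14,"dz":0.011,"rx":-0.08,"ry":0,"rz":0,"gripper":0},{"dx":0,"dy":0.15,"dz":0.0115,"rx":-0.08,"ry":0,"rz":0,"gripper":0},{"dx":0,"dy":0.15,"dz":0.0115,"rx":-0.08,"ry":0,"rz":0,"gripper":0}]' 60
python3 go.py 0.577 -0.2588 0.183 -1.731 0 -0.06
```

```text
time: 36.02
tool_pos: [0.5774, -0.2591, 0.2073]
tool_rot: [-1.731, 0.0, -0.06]
contact_force: [-0.3, -0.7, -4.9]
opening: 0.022
d [-0.0004  0.0239  0.0041] r [ 0.     -0.0001 -0.0004] now [ 0.5774 -0.2591  0.2073] [-1.731e+00  4.000e-04 -6.010e-02] t 36.02
```

```bash
python3 -m creep '[{"dx":0,"dy":0.024,"dz":0.004,"rx":0,"ry":0,"rz":0,"gripper":0},{"dx":0,"dy":0.021,"dz":0.0035,"rx":0,"ry":0,"rz":0,"gripper":0},{"dx":0,"dy":0.02,"dz":0.0033,"rx":0,"ry":0,"rz":0,"gripper":0},{"dx":0,"dy":0.0225,"dz":0.0037,"rx":0,"ry":0,"rz":0,"gripper":0}]' 60
python3 -m creep '[{"dx":0,"dy":0.001,"dz":0.0002,"rx":0,"ry":0,"rz":0,"gripper":0}]'
```

```text
time: 36.52
tool_pos: [0.5781, -0.2593, 0.1862]
tool_rot: [-1.732, -0.003, -0.06]
contact_force: [-0.3, 0.0, -5.6]
opening: 0.0218
time: 36.65
tool_pos: [0.5775, -0.2589, 0.1839]
tool_rot: [-1.731, -0.0, -0.06]
contact_force: [0.8, 0.3, -3.8]
opening: 0.0219
```

```bash
python3 -m creep '[{"dx":0,"dy":0.0008,"dz":0.0001,"rx":0,"ry":0,"rz":0,"gripper":0}]'
```

```text
time: 36.78
tool_pos: [0.5776, -0.2588, 0.1831]
tool_rot: [-1.731, -0.0, -0.06]
contact_force: [0.2, 2.5, -1.0]
opening: 0.0217
```

```bash
python3 go.py 0.578 -0.2588 0.44 -1.725 0 -0.06;python3 go.py 0.5942 0.42 0.44 -1.725 0 -0.06
```

```text
d [ 0.0006 -0.2536 -0.041 ] r [0.0063 0.0001 0.0005] now [ 0.5776 -0.2588  0.1831] [-1.7313e+00 -5.0000e-04 -5.9800e-02] t 36.77
d [-0.0239 -0.3621  0.6288] r [0.0063 0.0001 0.0005] now [ 0.5776 -0.2588  0.1831] [-1.7313e+00 -5.0000e-04 -5.9800e-02] t 36.77
```

```bash
python3 -m creep '[{"dx":0,"dy":-0.01,"dz":-0.0016,"rx":0,"ry":0,"rz":0,"gripper":0},{"dx":0,"dy":-0.035,"dz":-0.0057,"rx":0,"ry":0,"rz":0,"gripper":0},{"dx":0,"dy":-0.075,"dz":-0.012,"rx":0,"ry":0,"rz":0,"gripper":0},{"dx":0,"dy":-0.12,"dz":-0.0195,"rx":0,"ry":0,"rz":0,"gripper":0},{"dx":0,"dy":-0.165,"dz":-0.0268,"rx":0,"ry":0,"rz":0,"gripper":0},{"dx":0,"dy":-0.21,"dz":-0.034,"rx":0.006,"ry":0,"rz":0,"gripper":0},{"dx":0,"dy":-0.24,"dz":-0.03,"rx":0.006,"ry":0,"rz":0,"gripper":0},{"dx":-0.001,"dy":-0.258,"dz":-0.005,"rx":0.006,"ry":0,"rz":0,"gripper":0},{"dx":-0.003,"dy":-0.267,"dz":0.045,"rx":0.006,"ry":0,"rz":0,"gripper":0},{"dx":-0.005,"dy":-0.277,"dz":0.105,"rx":0.006,"ry":0,"rz":0,"gripper":0},{"dx":-0.007,"dy":-0.287,"dz":0.165,"rx":0.006,"ry":0,"rz":0,"gripper":0},{"dx":-0.009,"dy":-0.296,"dz":0.225,"rx":0.006,"ry":0,"rz":0,"gripper":0},{"dx":-0.011,"dy":-0.306,"dz":0.285,"rx":0.006,"ry":0,"rz":0,"gripper":0},{"dx":-0.013,"dy":-0.316,"dz":0.345,"rx":0.006,"ry":0,"rz":0,"gripper":0},{"dx":-0.015,"dy":-0.326,"dz":0.405,"rx":0.006,"ry":0,"rz":0,"gripper":0},{"dx":-0.018,"dy":-0.335,"dz":0.465,"rx":0.006,"ry":0,"rz":0,"gripper":0},{"dx":-0.02,"dy":-0.345,"dz":0.525,"rx":0.006,"ry":0,"rz":0,"gripper":0},{"dx":-0.022,"dy":-0.354,"dz":0.58,"rx":0.006,"ry":0,"rz":0,"gripper":0},{"dx":-0.024,"dy":-0.36,"dz":0.615,"rx":0.006,"ry":0,"rz":0,"gripper":0},{"dx":-0.024,"dy":-0.362,"dz":0.629,"rx":0.006,"ry":0,"rz":0,"gripper":0}]' 60
python3 go.py 0.5942 0.42 0.14 -1.725 0 -0.06
```

```text
time: 39.28
tool_pos: [0.5783, 0.4112, 0.4229]
tool_rot: [-1.72, -0.007, -0.055]
contact_force: [0.2, -0.3, -5.4]
opening: 0.0219
d [0.0135 0.2784 0.0515] r [-0.0055  0.0043  0.0073] now [0.5783 0.4112 0.4229] [-1.7195 -0.0066 -0.0546] t 39.27
```

```bash
python3 -m creep '[{"dx":0.002,"dy":0.03,"dz":0.005,"rx":0,"ry":0,"rz":0,"gripper":0},{"dx":0.008,"dy":0.08,"dz":0.015,"rx":-0.005,"ry":0.004,"rz":0.007,"gripper":0},{"dx":0.0135,"dy":0.135,"dz":0.026,"rx":-0.005,"ry":0.004,"rz":0.007,"gripper":0},{"dx":0.0135,"dy":0.19,"dz":0.036,"rx":-0.005,"ry":0.004,"rz":0.007,"gripper":0},{"dx":0.0135,"dy":0.235,"dz":0.044,"rx":-0.005,"ry":0.004,"rz":0.007,"gripper":0},{"dx":0.0135,"dy":0.265,"dz":0.049,"rx":-0.005,"ry":0.004,"rz":0.007,"gripper":0},{"dx":0.0135,"dy":0.278,"dz":0.0515,"rx":-0.005,"ry":0.004,"rz":0.007,"gripper":0},{"dx":0.0135,"dy":0.278,"dz":0.0515,"rx":-0.005,"ry":0.004,"rz":0.007,"gripper":0}]' 60
python3 hm.py 20
python3 go.py 0.5942 0.42 0.085 -1.725 0 -0.06
python3 - <<'E'
from h import *
s,p,d,P=snap("scene","20"); print(s['tool_pos'],s['tool_rot'])
crop("pics/scene20.png",270,110,420,220,5,"pics/c20.png")
p=p.astype(int);x,y,z=P[...,0],P[...,1],P[...,2]
m=(x>.55)&(x<.65)&(y>.27)&(y<.40)&(z>.03)&(z<.24)&(p[...,0]>p[...,2]+30)
Q=P[m]
for a in np.arange(.28,.40,.01):
    k=(Q[:,1]>a)&(Q[:,1]<a+.01); 
    if k.sum()>5: print(round(a+.005,3),k.sum(),"zmin %.4f zmax %.4f xmax %.4f"%(np.percentile(Q[k,2],1.5),Q[k,2].max(),np.percentile(Q[k,0],95)))
E
```

```text
time: 40.28
tool_pos: [0.5972, 0.4178, 0.1449]
tool_rot: [-1.721, -0.006, -0.064]
contact_force: [0.0, 0.2, -4.1]
opening: 0.0218
ridge y(z) slope [-0.2367 -0.0147] x(z) [0.0047 0.0009] n 11896  t 40.27 [0.5972 0.4178 0.1449] [-1.7211 -0.0061 -0.0636] F [ 0.   0.2 -4.1] T [ 0.3  -0.01 -0.02]
d [-0.0039  0.0601  0.0107] r [-0.005  -0.0046  0.0071] now [0.5975 0.4181 0.1461] [-1.72   -0.0077 -0.0635] t 40.33
[0.5975383  0.41814248 0.1460935 ] [-1.71996877 -0.00769757 -0.0634973 ]
0.295 7 zmin 0.1623 zmax 0.1935 xmax 0.6209
0.305 288 zmin 0.0944 zmax 0.1975 xmax 0.6219
0.315 140 zmin 0.0868 zmax 0.1991 xmax 0.6242
0.325 92 zmin 0.0921 zmax 0.2021 xmax 0.6253
0.335 106 zmin 0.0876 zmax 0.2042 xmax 0.6257
0.345 96 zmin 0.0907 zmax 0.2043 xmax 0.6264
0.355 102 zmin 0.0921 zmax 0.2074 xmax 0.6274
0.365 90 zmin 0.0856 zmax 0.2052 xmax 0.6285
0.375 18 zmin 0.0893 zmax 0.1992 xmax 0.6277
0.395 18 zmin 0.1438 zmax 0.2214 xmax 0.6387
```

View pics/c20.png

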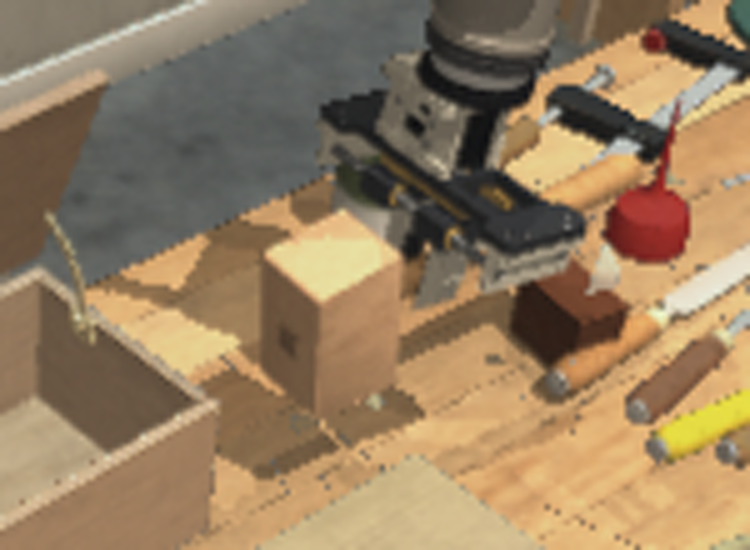

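```bash
python3 -m creep '[{"dx":-0.002,"dy":0.02,"dz":0.003,"rx":0.002,"ry":-0.004,"rz":0.004,"gripper":0},{"dx":-0.0035,"dy":0.045,"dz":0.007,"rx":0.002,"ry":-0.004,"rz":0.006,"gripper":0},{"dx":-0.0035,"dy":0.06,"dz":0.01,"rx":0.002,"ry":-0.004,"rz":0.006,"gripper":0},{"dx":-0.0035,"dy":0.065,"dz":0.0109,"rx":0.002,"ry":-0.004,"rz":0.006,"gripper":0},{"dx":-0.0035,"dy":0.065,"dz":0.0109,"rx":0.002,"ry":-0.004,"rz":0.006,"gripper":0}]' 60
python3 hm.py 21
python3 go.py 0.5942 0.42 0.065 -1.718 0 -0.06
```

```text
time: 41.0
tool_pos: [0.594, 0.4195, 0.0791]
tool_rot: [-1.719, 0.0, -0.06]
contact_force: [0.5, -0.2, -4.4]
opening: 0.0219
ridge y(z) slope [-0.2376 -0.0149] x(z) [0.0045 0.0009] n 11927  t 41.0 [0.594  0.4195 0.0791] [-1.7188e+00  3.0000e-04 -6.0100e-02] F [ 0.5 -0.2 -4.4] T [0.31 0.04 0.03]
d [0.0001 0.0143 0.0025] r [ 0.0004 -0.0001  0.0003] now [0.5941 0.4196 0.0795] [-1.7184e+00 -3.0000e-04 -6.0000e-02] t 41.05
```

```bash
python3 -m creep '[{"dx":0,"dy":0.006,"dz":0.001,"rx":0,"ry":0,"rz":0,"gripper":0},{"dx":0,"dy":0.011,"dz":0.0018,"rx":0,"ry":0,"rz":0,"gripper":0},{"dx":0,"dy":0.014,"dz":0.0023,"rx":0,"ry":0,"rz":0,"gripper":0},{"dx":0,"dy":0.015,"dz":0.0025,"rx":0,"ry":0,"rz":0,"gripper":0}]' 60
python3 -m creep '[{"dx":0,"dy":0.0015,"dz":0.0003,"rx":0,"ry":0,"rz":0,"gripper":0},{"dx":0,"dy":0.0015,"dz":0.0003,"rx":0,"ry":0,"rz":0,"gripper":0}]'
```

```text
time: 41.55
tool_pos: [0.5934, 0.4195, 0.0627]
tool_rot: [-1.72, 0.002, -0.06]
contact_force: [0.4, 0.3, -5.1]
opening: 0.0216
time: 41.8
tool_pos: [0.5936, 0.4196, 0.0617]
tool_rot: [-1.719, 0.001, -0.06]
contact_force: [-1.0, 0.3, -4.1]
opening: 0.0215
```

```bash
python3 -m creep '[{"dx":0,"dy":0.001,"dz":0.0002,"rx":0,"ry":0,"rz":0,"gripper":0},{"dx":0,"dy":0.0015,"dz":0.0003,"rx":0,"ry":0,"rz":0,"gripper":0}]'
```

```text
time: 42.05
tool_pos: [0.5937, 0.4199, 0.0612]
tool_rot: [-1.719, 0.0, -0.06]
contact_force: [-1.9, -0.6, 3.0]
opening: 0.0219
```

```bash
python3 -m creep '[{"dx":0,"dy":-0.001,"dz":0,"rx":0,"ry":0,"rz":0,"gripper":0},{"dx":0,"dy":-0.001,"dz":0,"rx":0,"ry":0,"rz":0,"gripper":0.35},{"dx":0,"dy":-0.001,"dz":0,"rx":0,"ry":0,"rz":0,"gripper":0.6},{"dx":0,"dy":-0.001,"dz":0,"rx":0,"ry":0,"rz":0,"gripper":0.8},{"dx":0,"dy":-0.001,"dz":0,"rx":0,"ry":0,"rz":0,"gripper":0.9},{"dx":0,"dy":-0.001,"dz":0,"rx":0,"ry":0,"rz":0,"gripper":0.9}]'
python3 - <<'E'
from h import *
s,p,d,P=snap("scene","22"); crop("pics/scene22.png",270,110,420,220,5,"pics/c22.png")
E
```

```text
time: 42.8
tool_pos: [0.5936, 0.4198, 0.0611]
tool_rot: [-1.719, 0.001, -0.06]
contact_force: [0.1, 0.6, 0.4]
opening: 0.0674
```

View pics/c22.png

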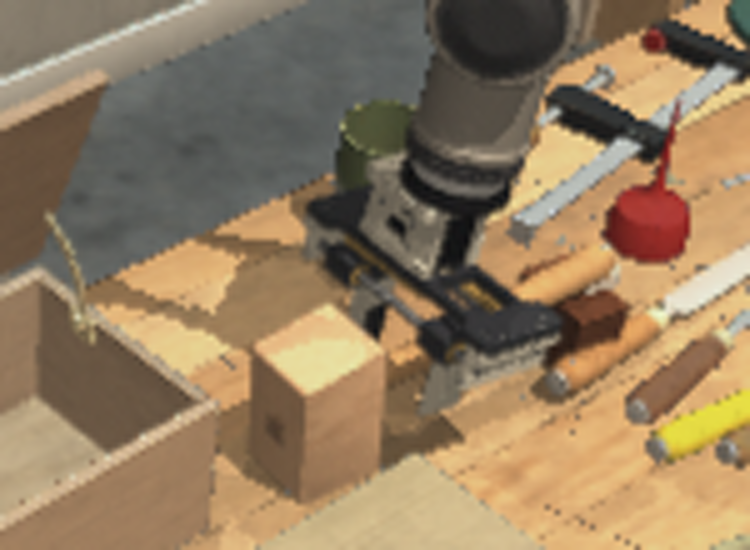

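```bash
python3 -m creep '[{"dx":0,"dy":0,"dz":0,"rx":0,"ry":0,"rz":0,"gripper":1},{"dx":0,"dy":-0.01,"dz":0,"rx":0,"ry":0,"rz":0,"gripper":1},{"dx":0,"dy":-0.04,"dz":0,"rx":0,"ry":0,"rz":0,"gripper":1},{"dx":0,"dy":-0.09,"dz":0,"rx":0,"ry":0,"rz":0,"gripper":1},{"dx":0,"dy":-0.14,"dz":0,"rx":0,"ry":0,"rz":0,"gripper":1},{"dx":-0.02,"dy":-0.19,"dz":-0.03,"rx":0,"ry":0,"rz":0,"gripper":1},{"dx":-0.06,"dy":-0.22,"dz":-0.06,"rx":0,"ry":0,"rz":0,"gripper":1},{"dx":-0.1,"dy":-0.24,"dz":-0.07,"rx":0,"ry":0,"rz":0,"gripper":1},{"dx":-0.1,"dy":-0.24,"dz":-0.07,"rx":0,"ry":0,"rz":0,"gripper":1},{"dx":-0.1,"dy":-0.24,"dz":-0.07,"rx":0,"ry":0,"rz":0,"gripper":1}]'
python3 mal.py 23
python3 - <<'E'
from h import *
s,p,d,P=snap("scene","23"); crop("pics/scene23.png",270,110,420,220,5,"pics/c23.png"); crop("pics/scene23.png",100,220,220,310,6,"pics/c24.png")
D=[d]+[read_camera("scene")[1] for i in range(7)]
def reg(P,cx,cy,r,zl,zh):
    x,y,z=P[...,0],P[...,1],P[...,2]; m=((x-cx)**2+(y-cy)**2<r*r)&(z>zl)&(z<zh); return z[m],m
P=cloud("scene",np.mean(D,0)); dz=.039
print([ (len(a),a.mean().round(5)) for a in (reg(P,.4985,-.3455,r,.138-dz,.158-dz)[0] for r in (.006,.008))],"head",reg(P,.5737,-.3373,.009,.155-dz,.172-dz)[0].mean())
print(status.observe()['time'])
E
```

```text
time: 44.1
tool_pos: [0.4923, 0.3923, 0.3092]
tool_rot: [-1.719, 0.001, -0.06]
contact_force: [0.1, 0.2, -0.1]
opening: 0.0921
[0.49228104 0.39228    0.30923699] [-1.71905019e+00  5.37297433e-04 -5.98428611e-02] 44.1 [ 0.05686945  0.23529293 -0.06939963]
top ((0.588803768157959, 0.33961522579193115), (0.06976152211427689, 0.062140148133039474), 86.43172454833984) 2315 [0.02115722 0.09240766 0.11354669]
0.395 0.5923 0.0207 0.0731 231
0.415 0.5934 0.0208 0.0745 256
0.435 0.5948 0.0216 0.0765 287
0.455 0.5961 0.0218 0.0783 321
0.475 0.5973 0.0223 0.0802 358
0.495 0.5987 0.0228 0.0817 399
0.515 0.5999 0.0232 0.0836 450
0.535 0.6013 0.0239 0.0856 503
[(9, np.float64(0.10869)), (18, np.float64(0.10833))] head 0.1240732706795103
44.55
```

View pics/c23.png

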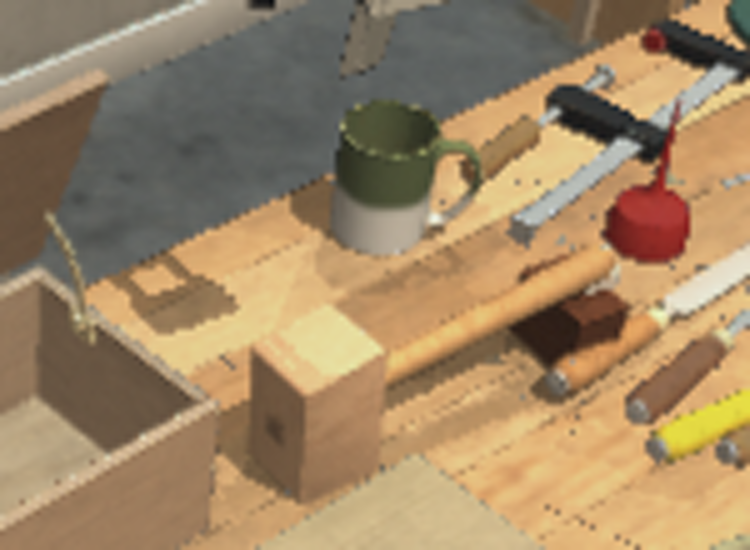

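View pics/c24.png

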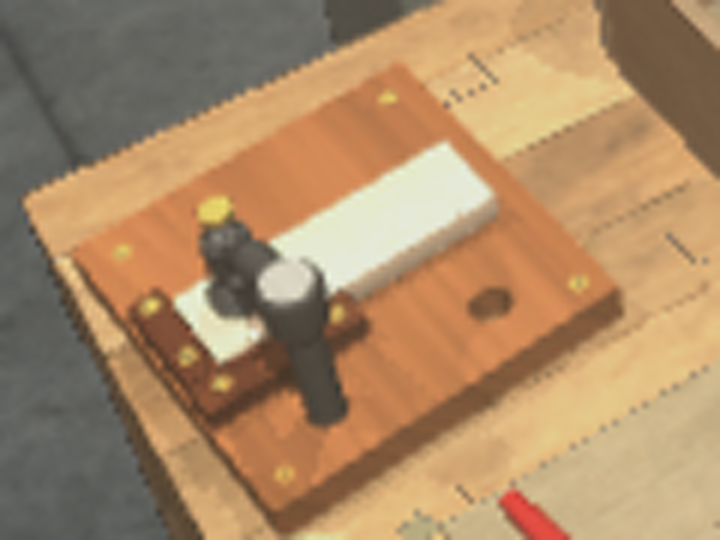

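```bash
python3 -c "
from cell import robot; print(robot.hand_in())"
```

```text
the job is handed in; nothing more can be done
None
```

The strip is in the corner under the pad, the holdfast is driven, and the mallet is back standing as it was. I handed the job in at about 44.6 s.

- **Strip:** I laid it on the board and pushed it against the stop and the fence until I felt both (about 11 N and 14 N), then let go. It is level, with its underside at 24 mm. My camera fits put its centre about 2 mm from the seat point and its angle about 1° off the hook's. In the pictures it lies snug along the fence and the stop.
- **Holdfast:** I drove it with two hard blows, then four medium and four light ones, about 39 mm in all. Touch and depth camera agreed on that. The blows then moved it only 0.2–0.4 mm each, which is how I felt the pad take hold.
- **Grip check:** Before the last tap I pressed the head slowly with the mallet, up to about 20 N. It held well past the 7 N at which it would slide when loose, but the camera showed it sank about 0.3 mm. So that press, not a blow, did a little of the driving.
- **Grip estimate:** I put the pad force at about 15 N. The camera's reading of how far the arm bent suggested 13–20 N, with an error of several newtons. The pad force is inferred, never measured directly.
- **Mallet:** It pivoted in the fingers after the first blow, so I tilted the tool to level its face again. It now stands on its face with the handle across the dark block, about 1 mm from where it started.

The gripper was open and clear of everything at hand-in, and the last pictures showed the mug and the dark block undisturbed. I did not check the wax tin in them.

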